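Turn the rinsed sample cup mouth-up and pack the sample carrier

ROBOT

A 6-joint arm with a two-finger parallel gripper is mounted at the origin on the work surface. World frame = base frame: x ahead of the robot, y to its left, z up, the work surface at z = 0. Lengths are in mm, angles in rad, forces in N, time in s.
With the tool pointing down it reaches from about 250 to 800 mm from the base axis. Payload 8.5 kg.
Tool frame: the origin (TCP) lies between the finger pads; the fingertips stand 8 mm ahead of it and the grasp point (between the pads) lies 11 mm behind it; z points along the fingers, y is the line along which they close (so a half turn about z gives the same grasp; the last joint's range is limited). The gripper opens to 85 mm and grips with 20 to 120 N. Pads are 22 mm wide; open, the fingers measure 114 mm over their backs; the gripper's body (76 mm by 85 mm) begins 54 mm behind the grasp point. The pads swing forward as they close: fully open they stand 13 mm farther back than shut.
Start: joints at [-1.135, 0.238, -0.013, 1.319, 0, 1.571], TCP at [221.601, -475.891, 239.276] pointing down, gripper open.
Joint ranges: [-2.66, 2.66], [-1.03, 1.9], [-1.14, 1.46], [-1.82, 2.27], [-1.45, 1.34], [-3.14, 3.14]. Speed limits (rad/s): [2.22, 2.22, 2.79, 3.14, 3.14, 3.14].

INTERFACE

Orientations are given as a rotation vector (axis times angle).
In Python, from plant import robot, optics gives the robot as it stands. The module is installed in compiled form; this text tells all that it offers.
- The arm moves only by the shell command python3 -m crank 'ROWS'. ROWS is JSON, a list of rows, each an object with "fingers": the opening, from 0 (shut) to 1 (fully open); "translation": the shift along the tool's x, y, z in m, a list of three; "roll": the turn about the tool's z in rad. In form: [{"fingers": fingers, "translation": [dx, dy, dz], "roll": roll}, ...]. A call has exactly 10 rows; each row is the pose to reach, as a shift and turn from the pose commanded when the call began, along the tool's axes at that moment; what a row does not reach only later rows make up. A row lasts 1/10 s, in which the tool goes at most 50 mm and 8.59 degrees, less where a joint would pass 70% of its speed; a pose out of reach is approached as far as the arm can. A call with a gripper value outside its range is refused whole. The fingers move at their own pace and stop on an object; the grip force is fixed at half the most. Time passes only in rows, so rows that repeat a pose let the fingers close, or fill a call up. It gives the time, the measured TCP pose, the force, the opening and the grip force at its end, in the units of the state.
- robot.get_obs(): the state, without advancing time (a new reading comes with each control period).
- optics.read_camera(name): name is "scene" or "top" or "wrist"; returns the picture (420x560x3 uint8, red, green, blue); there is no depth.
- optics.camera_info(name): a dict with "K" (3x3 intrinsics, pixels), "rvec" (rotation vector, rad) and "tvec" (3), from world to camera coordinates, as OpenCV has them. Camera axes: x right, y down, z forward; pixel columns grow to the right and rows downward; lengths in mm; the calibration is good to about 2 mm. A picture is of the moment at which its call begins: read the wrist's pose just before it. camera_info takes no time and is no camera call; for the wrist camera it gives the pose at the moment of the call.
- robot.close_job(): hands the job in; it is judged then, once.
The state is a dict: "time": time; "joints": joint angles; "joint_vel": joint speeds; "tau": joint torques, N m; "position": TCP position; "tool_rot": TCP orientation; "wrist_force": force on the tool from outside, world axes, zero at the start; "ft_torque": the same for the moment, N m; "gripper_width": opening from 0.0 (shut) to 1.0 (fully open); "gripper_force": force on a finger pad.
Only numpy, scipy, OpenCV 4.12 (cv2) and the standard library are available. Lean on these libraries where they do the work, as an engineer would, in place of code of your own. Each camera call takes 0.05 s, during which the arm holds its last target. There are 200 camera calls.

TASK

The blue eight-sided sample cup is drying mouth-down on the rubber mat: turn it over and pack it, mouth up, into the white sample carrier together with the white jar with the red cap, next to the amber jar that is already there. All three must end up standing upright and flat on the carrier's floor. Do not let the cup or the jar drop, and leave everything else on the bench where it stands.

Things in the scene. Friction and masses are not known exactly. Their poses are not given: they have to be found in the camera images.
- cup: blue sample cup: straight eight-sided pot, 52 mm across flats (56.3 across corners), 66 tall, walls 4, closed base 6, 110 g; lies on a flat without rolling. Origin: centre of its open mouth, in the rim's plane. z runs from the mouth to the closed base: up at the start (mouth down), down when mouth up. x and y are normal to flats; there is a flat every 45 degrees
- cup_base (a point): centre of the outer face of the cup's closed base, 66 mm along the cup's z axis from its origin
- jar: white closed jar with a red cap, to be packed: 46 mm diameter, 60 mm tall, 120 g; origin at the centre of its underside, z up
- carrier: white open sample carrier, fixed to the bench: outside 172 (x) x 70 (y) x 25 (z) mm, walls 4 mm, floor 4 mm thick, inside 164 x 62 mm, no dividers; a blue stripe outside each long side. Origin: centre of its underside; x along its long side, z up
- amber_jar: amber closed jar with a black cap, 46 mm diameter, 55 mm tall, standing loose in the carrier near its +x end; origin at the centre of its underside. It must stay upright in the carrier; it may be nudged
- mat: dark rubber drying mat, fixed: 230 x 230 x 4 mm; origin at the centre of its underside. The cup, the jar, the steel cup and the green-capped jar start on it
- steel_cup: bystander: round metal cup standing mouth up, 62 mm diameter, 55 mm tall; origin at the centre of its underside
- glass_jar: bystander: clear jar with a green cap, 40 mm diameter, 45 mm tall; origin at the centre of its underside
- reagent: bystander: amber reagent bottle with a white cap, 56 mm diameter, 130 mm tall; origin at the centre of its underside
- wash_bottle: bystander: white bottle with a red cap, 58 mm diameter, 140 mm tall; origin at the centre of its underside
- cell_case: bystander: black closed case, 60 (x) x 90 (y) x 35 (z) mm; origin at the centre of its underside
- spatula: bystander: spatula with a black handle and steel blade lying along its x axis, 130 mm long, less than 25 mm high
There are look-alikes about, which are no part of the job. Several things look just like the jar: the one meant starts farthest from the robot's base. Of the things shaped like the cup, the blue one is meant.

How it is judged (in metres and radians):
At the end, for the whole second after the job is handed in: The cup stands mouth up (within about 6 degrees) with its base within 5 mm of the carrier's floor, inside the carrier; the red-capped jar and the amber jar stand upright (within about 6 degrees) on the carrier's floor too, within 5 mm; all three are at rest (x of cup_base in the frame of carrier between -0.082 and 0.082 m and y of cup_base in the frame of carrier between -0.031 and 0.031 m and z of each of cup_base, jar, amber_jar in the frame of carrier below 0.009 m and angle between cup's own z axis and vertical above 3.04 rad and linear speed of each of cup, jar, amber_jar below 0.02 m/s and x of jar in the frame of carrier between -0.082 and 0.082 m and y of jar in the frame of carrier between -0.031 and 0.031 m and angle between each of jar, amber_jar's own z axis and vertical below 0.1 rad and x of amber_jar in the frame of carrier between -0.082 and 0.082 m and y of amber_jar in the frame of carrier between -0.031 and 0.031 m); the robot touches nothing.
It fails at once if the steel cup or the green-capped jar is shifted by more than 40 mm or knocked over (distance of any of steel_cup, glass_jar from where it was at the start of the episode above 0.04 m or angle between any of steel_cup, glass_jar's own z axis and vertical above 0.6 rad).
It fails at once if the amber bottle or the white bottle is shifted by more than 40 mm or knocked over (distance of any of reagent, wash_bottle from where it was at the start of the episode above 0.04 m or angle between any of reagent, wash_bottle's own z axis and vertical above 0.6 rad).
It fails at once if the black case or the spatula is shifted by more than 40 mm (distance of any of cell_case, spatula from where it was at the start of the episode above 0.04 m or angle between cell_case's own z axis and vertical above 0.6 rad).
It fails at once if the cup is dropped (moves faster than 0.8 m/s while no finger touches it) (linear speed of cup above 0.8 m/s and contact force between the fingers and cup below 0.05 N).
It fails at once if the jar is dropped (moves faster than 0.8 m/s while no finger touches it) (linear speed of jar above 0.8 m/s and contact force between the fingers and jar below 0.05 N).
It also fails if it takes over 70 s, if anything falls off the work surface, if the arm or the gripper's body presses on something with over 40 N, if the wrist force passes 120 N, or if a joint passes its speed limit or range.

## Working session

There is one attempt and no reset: what is moved stays moved. The work goes in short steps, Python scripts to look and compute and a shell command to move; the robot and the scene stay as the last step left them, time stands still between calls to the robot, and variables do not carry over. Pictures are saved under pics/ and viewed, at most 10 in all, crops included, and the job is handed in when it is done.

```bash
mkdir -p pics; ls
python3 - <<'E'
from plant import robot, optics
import cv2
for n in("scene","top"):
    i=optics.camera_info(n);print(n,i)
    cv2.imwrite(f"pics/{n}0.png",optics.read_camera(n)[:,:,::-1])
print(robot.get_obs())
E
```

```text
pics
scene {'K': array([[432.87783015,   0.        , 282.94284579],
       [  0.        , 432.87783015, 209.65225394],
       [  0.        ,   0.        ,   1.        ]]), 'rvec': array([ 2.52985958,  0.63624348, -0.18465155]), 'tvec': array([-478.46062797, -203.76913278, 1148.24394313])}
top {'K': array([[409.9636562 ,   0.        , 280.92863311],
       [  0.        , 409.9636562 , 206.62596006],
       [  0.        ,   0.        ,   1.        ]]), 'rvec': array([ 2.2000989 , -2.15318844,  0.08891542]), 'tvec': array([7.58910810e-02, 5.50140486e+02, 1.14535144e+03])}
{'time': 0.1, 'joints': array([-1.13499513e+00,  2.38697572e-01, -1.41661997e-02,  1.31919866e+00,
       -8.86732469e-06,  1.57078712e+00]), 'joint_vel': array([ 0.00017488, -0.00188389,  0.00220243, -0.00167233,  0.00090115,
        0.00100826]), 'tau': array([-4.76098212e-04, -5.39721072e+01,  3.46998668e+01,  1.35032486e-02,
        3.13198811e-06, -5.24714181e-06]), 'position': array([ 221.46649859, -475.60203054,  238.75554569]), 'tool_rot': array([-3.06609661e+00, -6.78897874e-01,  4.43352942e-04]), 'wrist_force': array([-0.52864414, -0.58562622, -0.11752897]), 'ft_torque': array([-0.04317344,  0.02544021,  0.02092884]), 'gripper_force': 0.0, 'gripper_width': 0.9971696138002542}
```

View pics/scene0.png

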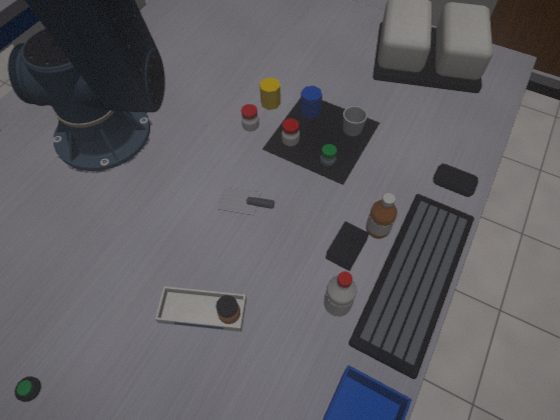

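View pics/top0.png

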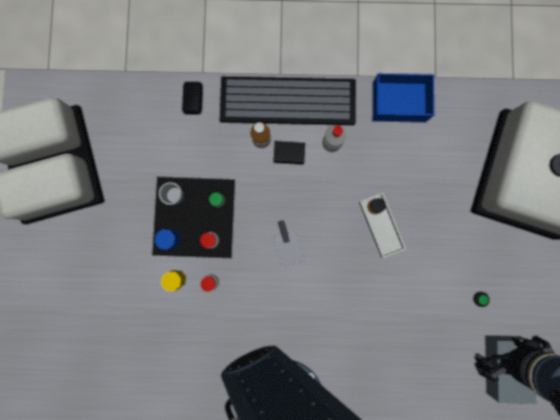

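The scene view (top rows farthest from the floor) and the top view agree. In the top view the blue cup is at (165,240), the target jar on the mat at (208,240) and its look-alike at (208,283). The steel cup is at (170,193), the green jar at (216,200) and the yellow look-alike cup at (172,281). The carrier is at (382,225) with the amber jar at (377,205).

```bash
cat > h.py <<'E'
from plant import robot, optics
import cv2, numpy as np
from scipy.spatial.transform import Rotation as Ro
def cam(n):
    i=optics.camera_info(n); return i["K"],cv2.Rodrigues(np.array(i["rvec"],float))[0],np.array(i["tvec"],float)
def ray(c,uv,z):
    K,R,t=c; d=R.T@np.linalg.solve(K,[uv[0],uv[1],1.]); o=-R.T@t
    return o+d*(z-o[2])/d[2]
def proj(c,p):
    K,R,t=c; q=K@(R@np.asarray(p,float)+t); return q[:2]/q[2]
def blobs(m,amin=40):
    n,l,s,c=cv2.connectedComponentsWithStats(m.astype(np.uint8)*255)
    return [(c[i],s[i],l==i) for i in range(1,n) if s[i][4]>=amin]
def hsv(im): return cv2.cvtColor(im,cv2.COLOR_RGB2HSV)
def masks(im):
    h=hsv(im); H,S,V=[h[...,k].astype(int) for k in range(3)]
    return dict(red=((H<8)|(H>172))&(S>150)&(V>70), blue=(H>105)&(H<128)&(S>150)&(V>60), yellow=(H>18)&(H<32)&(S>150)&(V>80), green=(H>45)&(H<85)&(S>120)&(V>50), dark=(V<45), white=(V>125)&(S<60))
E
python3 - <<'E'
from h import *
im=cv2.imread("pics/top0.png")[:,:,::-1].copy();c=cam("top")
Z=dict(red=64,blue=70,yellow=66,green=49)
m=masks(im)
for k in Z:
    for b in blobs(m[k],60): print(k,b[0].round(1),b[1],ray(c,b[0],Z[k]).round(0))
for k,z in(("dark",4),("white",25)):
    for b in blobs(m[k],600):
        if 130<b[0][0]<430 and 160<b[0][1]<270:
            r=cv2.minAreaRect(np.argwhere(b[2])[:,::-1].astype(np.float32))
            print(k,b[0],r);print([ray(c,p,z).round(0)[:2] for p in cv2.boxPoints(r)])
si=cv2.imread("pics/scene0.png")[:,:,::-1].copy();sc=cam("scene");m=masks(si)
for k in Z:
    for b in blobs(m[k],40): print("scene",k,b[0].round(1),b[1],ray(sc,b[0],Z[k]).round(0))
c=cam("wrist");print("wrist",c)
cv2.imwrite("pics/w0.png",optics.read_camera("wrist")[:,:,::-1])
R=Ro.from_rotvec(robot.get_obs()["tool_rot"]).as_matrix();print(R.round(3))
cv2.imwrite("pics/topcrop.png",cv2.resize(im[150:300,140:420][:,:,::-1],(800,428),interpolation=cv2.INTER_CUBIC))
E
```

```text
red [337.2 130.3] [333 125   9  11  73] [ 764. -141.   64.]
red [206.8 239.7] [199 232  17  17 198] [451. 212.  64.]
red [207.6 283.4] [201 277  14  14 157] [334. 206.  64.]
blue [401.8  97.8] [ 374   74   60   47 2266] [ 859. -320.   70.]
blue [165.4 239. ] [154 228  25  22 405] [451. 324.  70.]
yellow [171.9 280.5] [161 271  23  20 336] [339. 302.  66.]
green [215.3 198.5] [208 192  15  14 168] [567. 196.  49.]
green [482.7 299.4] [478 294  11  12  91] [ 305. -545.   49.]
dark [197.13071445 216.81093499] ((193.53627014160156, 217.03912353515625), (76.90752410888672, 76.70011901855469), 2.1610796451568604)
[array([408., 374.]), array([630., 377.]), array([626., 152.]), array([404., 153.])]
white [273.63913676 206.42667403] ((279.5, 209.5), (419.0, 559.0), 90.0)
[array([1149.,  862.]), array([1183., -800.]), array([ -14., -758.]), array([-48., 766.])]
scene red [248.7 109.8] [242 105  15  11 126] [336. 202.  64.]
scene red [290.4 124.5] [283 118  16  15 167] [453. 208.  64.]
scene red [344.8 278.2] [338 272  14  13 139] [ 738. -101.   64.]
scene blue [311.2  93.2] [302  87  19  14 213] [452. 324.  70.]
scene blue [362.5 401.4] [ 324  366   87   54 2426] [ 857. -295.   70.]
scene yellow [269.5  84.9] [260  78  20  15 229] [340. 304.  66.]
scene green [328.9 149.4] [322 144  15  12 139] [567. 193.  49.]
scene green [ 23.5 387.4] [ 16 380  15  16 159] [ 316. -557.   49.]
wrist (array([[297.29079495,   0.        , 279.26514217],
       [  0.        , 297.29079495, 212.34796704],
       [  0.        ,   0.        ,   1.        ]]), array([[ 0.4219743 , -0.90660623, -0.00168234],
       [-0.85966189, -0.40071236,  0.31687701],
       [-0.28795681, -0.13226771, -0.94846514]]), array([-524.0120564 ,  -41.58368044,  380.53817557]))
[[ 0.907  0.422 -0.   ]
 [ 0.422 -0.907  0.001]
 [-0.    -0.001 -1.   ]]
```

View pics/topcrop.png

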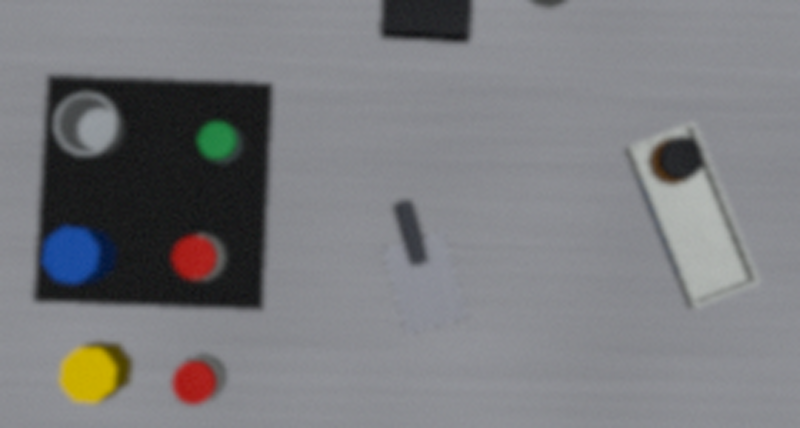

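The crop shows the carrier's corners at (360,202), (383,193), (404,249) and (382,257) in full-frame pixels, with the amber cap at (379,205).

Run:
```python
from h import *
c=cam("top");P=[(359.8,201.8),(382.6,193.4),(404.3,249),(382.2,257.1)]
Q=np.array([ray(c,p,25)[:2] for p in P]);print(Q.round(0),Q.mean(0))
a=(Q[0]+Q[1]-Q[2]-Q[3])/2;print(np.linalg.norm(a),np.degrees(np.arctan2(a[1],a[0])),np.linalg.norm(Q[0]-Q[1]))
print("amber",ray(c,(379.4,205.3),59),"steel",ray(c,(170.5,193.5),59))
R=Ro.from_rotvec(robot.get_obs()["tool_rot"]).as_matrix();p=robot.get_obs()["position"]
print(R.T@(np.array([452,210,239])-p))
```

```text
[[ 568. -212.]
 [ 594. -277.]
 [ 437. -338.]
 [ 413. -276.]] [ 503.31537762 -276.0815694 ]
167.88971715565984 21.879379448418817 69.69412803938546
amber [ 556.49845417 -260.10102511   59.        ] steel [576.92420289 318.64699489  59.        ]
[ 4.98411151e+02 -5.24264773e+02  3.80883514e-01]
```

```bash
R='{"fingers":1,"translation":[0.498,-0.524,0],"roll":0.05}'; python3 -m crank '[{"fingers":1,"translation":[0.05,-0.052,0],"roll":0.05},{"fingers":1,"translation":[0.1,-0.105,0],"roll":0.05},{"fingers":1,"translation":[0.15,-0.157,0],"roll":0.05},{"fingers":1,"translation":[0.2,-0.21,0],"roll":0.05},{"fingers":1,"translation":[0.24,-0.25,0],"roll":0.05},{"fingers":1,"translation":[0.28,-0.292,0],"roll":0.05},{"fingers":1,"translation":[0.31,-0.33,0],"roll":0.05},{"fingers":1,"translation":[0.34,-0.36,0],"roll":0.05},{"fingers":1,"translation":[0.37,-0.39,0],"roll":0.05},{"fingers":1,"translation":[0.38,-0.4,0],"roll":0.05}]'
```

```text
time: 1.15
position: [380.6, 0.2, 239.5]
tool_rot: [3.083, 0.602, 0.001]
wrist_force: [0.6, 0.3, 0.6]
gripper_width: 1.002
gripper_force: 0.0
```

```bash
python3 -m crank '[{"fingers":1,"translation":[0.03,-0.035,0],"roll":0},{"fingers":1,"translation":[0.06,-0.07,0],"roll":0},{"fingers":1,"translation":[0.09,-0.105,0],"roll":0},{"fingers":1,"translation":[0.12,-0.14,0],"roll":0},{"fingers":1,"translation":[0.145,-0.168,0],"roll":0},{"fingers":1,"translation":[0.145,-0.168,0.02],"roll":0},{"fingers":1,"translation":[0.145,-0.168,0.04],"roll":0},{"fingers":1,"translation":[0.145,-0.168,0.04],"roll":0},{"fingers":1,"translation":[0.145,-0.168,0.04],"roll":0},{"fingers":1,"translation":[0.145,-0.168,0.04],"roll":0}]'
python3 - <<'E'
from h import *
c=cam("wrist");im=optics.read_camera("wrist");cv2.imwrite("pics/w1.png",im[:,:,::-1])
m=masks(im)
Z=dict(red=64,blue=70,yellow=66,green=49)
for k in Z:
    for b in blobs(m[k],60): print(k,b[0].round(1),b[1],ray(c,b[0],Z[k]).round(0))
o=robot.get_obs();print(o["position"],np.degrees(2*np.arctan2(o["tool_rot"][1],o["tool_rot"][0])))
E
```

```text
time: 2.15
position: [456.9, 197.2, 200.4]
tool_rot: [-3.068, -0.626, 0.001]
wrist_force: [1.1, -0.3, 0.3]
gripper_width: 0.999
gripper_force: 0.0
red [265. 202.] [ 243  180   44   44 1506] [452. 212.  64.]
red [226.9 296.5] [ 208  277   38   39 1163] [339. 209.  64.]
blue [152.6 152.6] [ 112  122   83   65 4016] [457. 320.  70.]
yellow [145.5 254.8] [ 109  220   74   70 3374] [354. 301.  66.]
green [329.6  92. ] [ 309   70   42   44 1414] [565. 196.  49.]
[456.93559323 197.18691498 200.44318211] -336.9433645431466
```

View pics/w1.png

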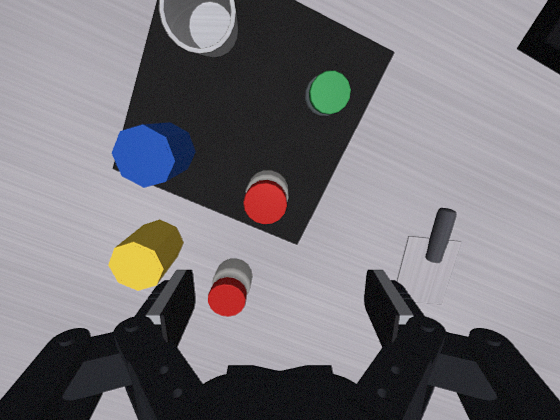

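Wrist view confirms the target red cap at (265,202), so the jar is at about (452,212). I'll descend and grip it.

```bash
python3 -m crank '[{"fingers":1,"translation":[0.001,-0.0155,0.0],"roll":0},{"fingers":1,"translation":[0.001,-0.0155,0.04],"roll":0},{"fingers":1,"translation":[0.001,-0.0155,0.08],"roll":0},{"fingers":1,"translation":[0.001,-0.0155,0.08],"roll":0},{"fingers":1,"translation":[0.001,-0.0155,0.08],"roll":0},{"fingers":1,"translation":[0.001,-0.0155,0.08],"roll":0},{"fingers":1,"translation":[0.001,-0.0155,0.08],"roll":0},{"fingers":1,"translation":[0.001,-0.0155,0.08],"roll":0},{"fingers":1,"translation":[0.001,-0.0155,0.08],"roll":0},{"fingers":1,"translation":[0.001,-0.0155,0.08],"roll":0}]'
python3 -c "
from h import *
o=robot.get_obs();print(o['position'],Ro.from_rotvec(o['tool_rot']).as_matrix().round(3))"
```

```text
time: 3.2
position: [454.5, 204.9, 119.9]
tool_rot: [-3.058, -0.643, 0.005]
wrist_force: [-0.5, -0.1, 0.8]
gripper_width: 1.0
gripper_force: 0.0
[454.48023356 204.88017882 119.87549314] [[ 0.915  0.403 -0.006]
 [ 0.403 -0.915  0.016]
 [ 0.    -0.017 -1.   ]]
```

```bash
python3 -c "
from h import *
o=robot.get_obs();print(o)"
```

```text
{'time': 3.2, 'joints': array([ 0.41349635,  0.26477168, -0.29765112,  1.00789908,  0.01672407,
        3.14058234]), 'joint_vel': array([-0.00028857,  0.00404245, -0.00430501, -0.00087198,  0.00065088,
        0.00139629]), 'tau': array([ 1.92760614e-03, -5.24332023e+01,  3.11138427e+01,  1.84694691e-03,
        6.67098630e-02,  1.63102027e-05]), 'position': array([454.48023356, 204.88017882, 119.87549314]), 'tool_rot': array([-3.0582429 , -0.64307123,  0.00462598]), 'wrist_force': array([-0.51808149, -0.14308479,  0.82125454]), 'ft_torque': array([-0.03143169, -0.01266423,  0.02152748]), 'gripper_force': 0.0, 'gripper_width': 0.9998793588410585}
```

Joint 6 sat at its limit, which explains the shortfall. I'll roll back (the jar is round) and recheck.

```bash
python3 -m crank '[{"fingers":1,"translation":[0,0,0],"roll":-0.14},{"fingers":1,"translation":[0,0,0],"roll":-0.28},{"fingers":1,"translation":[0,0,0],"roll":-0.35},{"fingers":1,"translation":[0,0,0.015],"roll":-0.35},{"fingers":1,"translation":[0,0,0.03],"roll":-0.35},{"fingers":1,"translation":[0,0,0.03],"roll":-0.35},{"fingers":1,"translation":[0,0,0.03],"roll":-0.35},{"fingers":1,"translation":[0,0,0.03],"roll":-0.35},{"fingers":1,"translation":[0,0,0.03],"roll":-0.35},{"fingers":1,"translation":[0,0,0.03],"roll":-0.35}]'
cat >> h.py <<'E'
def go(x,y,z=None):
    o=robot.get_obs();R=Ro.from_rotvec(o["tool_rot"]).as_matrix();p=o["position"]
    print("pos",p.round(1),"yaw",round(float(np.degrees(np.arctan2(R[1,0],R[0,0]))),2),"tilt",R[:2,2].round(4),"j",o["joints"].round(2))
    print("shift mm",(R.T@(np.array([x,y,p[2] if z is None else z])-p)).round(1))
E
python3 -c "
from h import *
go(452,212,38)"
```

```text
time: 4.2
position: [454.4, 205.4, 90.0]
tool_rot: [-2.899, -1.166, -0.0]
wrist_force: [0.5, 0.6, 0.1]
gripper_width: 1.002
gripper_force: 0.0
pos [454.4 205.4  90. ] yaw 43.8 tilt [-0.0061  0.0156] j [ 0.41  0.29 -0.34  0.93  0.02  2.79]
shift mm [ 2.5 -5.6 52.1]
```

```bash
python3 -m crank '[{"fingers":1,"translation":[0.0025,-0.0055,0.015],"roll":0},{"fingers":1,"translation":[0.0025,-0.0055,0.03],"roll":0},{"fingers":1,"translation":[0.0025,-0.0055,0.045],"roll":0},{"fingers":1,"translation":[0.0025,-0.0055,0.052],"roll":0},{"fingers":0.4,"translation":[0.0025,-0.0055,0.052],"roll":0},{"fingers":0.4,"translation":[0.0025,-0.0055,0.052],"roll":0},{"fingers":0.4,"translation":[0.0025,-0.0055,0.052],"roll":0},{"fingers":0.4,"translation":[0.0025,-0.0055,0.052],"roll":0},{"fingers":0.4,"translation":[0.0025,-0.0055,0.052],"roll":0},{"fingers":0.4,"translation":[0.0025,-0.0055,0.052],"roll":0}]'
python3 -c "
from h import *
go(503,-276)"
```

```text
time: 5.2
position: [452.3, 212.1, 39.0]
tool_rot: [-2.899, -1.166, -0.002]
wrist_force: [-2.3, -0.5, 9.6]
gripper_width: 0.483
gripper_force: 59.8
pos [452.3 212.1  39. ] yaw 43.8 tilt [-0.0052  0.0162] j [ 0.43  0.35 -0.42  0.8   0.02  2.81]
shift mm [-301.2  387.3   -8.2]
```

```bash
python3 -m crank '[{"fingers":0.4,"translation":[0,0,-0.02],"roll":0},{"fingers":0.4,"translation":[0,0,-0.055],"roll":0},{"fingers":0.4,"translation":[-0.01,0.013,-0.09],"roll":0},{"fingers":0.4,"translation":[-0.03,0.039,-0.11],"roll":0},{"fingers":0.4,"translation":[-0.055,0.071,-0.11],"roll":0},{"fingers":0.4,"translation":[-0.08,0.103,-0.11],"roll":0},{"fingers":0.4,"translation":[-0.105,0.135,-0.11],"roll":0},{"fingers":0.4,"translation":[-0.13,0.167,-0.11],"roll":0},{"fingers":0.4,"translation":[-0.15,0.193,-0.11],"roll":0},{"fingers":0.4,"translation":[-0.16,0.206,-0.11],"roll":0}]'
python3 -m crank '[{"fingers":0.4,"translation":[-0.01,0.013,0],"roll":0.03},{"fingers":0.4,"translation":[-0.03,0.038,0],"roll":0.1},{"fingers":0.4,"translation":[-0.055,0.07,0],"roll":0.17},{"fingers":0.4,"translation":[-0.08,0.102,0],"roll":0.24},{"fingers":0.4,"translation":[-0.105,0.134,0],"roll":0.31},{"fingers":0.4,"translation":[-0.125,0.16,0],"roll":0.36},{"fingers":0.4,"translation":[-0.138,0.178,0],"roll":0.38},{"fingers":0.4,"translation":[-0.141,0.182,0],"roll":0.38},{"fingers":0.4,"translation":[-0.141,0.182,0],"roll":0.38},{"fingers":0.4,"translation":[-0.141,0.182,0],"roll":0.38}]'
python3 - <<'E'
from h import *
c=cam("wrist");im=optics.read_camera("wrist");cv2.imwrite("pics/w2.png",im[:,:,::-1])
go(507.6,-274)
E
```

```text
time: 6.2
position: [479.8, -51.8, 144.0]
tool_rot: [-2.901, -1.163, -0.0]
wrist_force: [0.5, -0.7, -1.3]
gripper_width: 0.48
gripper_force: 60.8
time: 7.2
position: [503.6, -277.3, 139.9]
tool_rot: [-3.067, -0.598, 0.006]
wrist_force: [0.3, -0.4, -1.0]
gripper_width: 0.481
gripper_force: 60.8
pos [ 503.7 -277.1  140. ] yaw 22.1 tilt [-0.007   0.0156] j [-0.51  0.38 -0.07  1.14  0.01  2.25]
shift mm [ 4.8 -1.4  0. ]
```

View pics/w2.png

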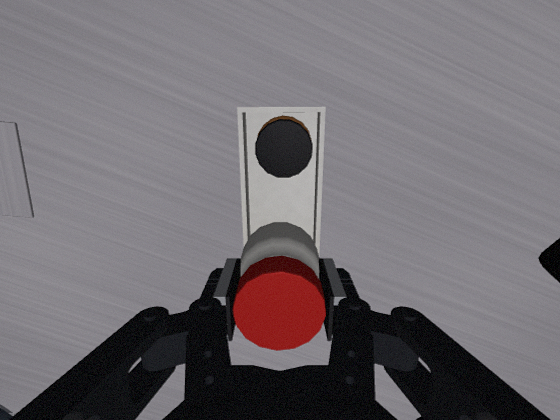

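The jar is held upright over the carrier. The carrier's far corners are at (237,107) and (325,107), and the amber cap centre is at (284,148).

Run:
```python
from h import *
c=cam("wrist")
a,b=[ray(c,p,25)[:2] for p in((237,107),(325,107))]
am=ray(c,(284,147.5),59)[:2]
e=(a-b)/np.linalg.norm(a-b); x=np.array([e[1],-e[0]])
print(a,b,np.linalg.norm(a-b),np.degrees(np.arctan2(x[1],x[0])))
ctr=(a+b)/2-86*x; print("ctr",ctr,"amber in carrier",(am-ctr)@x,(am-ctr)@e,am)
l,r=[ray(c,p,25)[:2] for p in((243,215),(321.5,215))];print("mid low",[(q-ctr)@e for q in(l,r)],[(q-ctr)@x for q in (l,r)])
t=ctr+5*x; print(t); go(*t)
```

```text
[ 569.45465284 -211.83893444] [ 595.61085364 -276.33787026] 69.6007152438589 22.073990216001704
ctr [ 502.8366113  -276.40751374] amber in carrier 58.22285417777522 -2.687632029095585 [ 557.80171281 -257.01778111]
mid low [np.float64(33.520018382420886), np.float64(-36.12809016747689)] [np.float64(-4.556194354687918), np.float64(-4.114814819855017)]
[ 507.47010793 -274.52849563]
pos [ 503.7 -277.1  140. ] yaw 22.1 tilt [-0.007   0.0156] j [-0.51  0.38 -0.07  1.14  0.01  2.25]
shift mm [ 4.5 -1.   0. ]
```

```bash
python3 -m crank '[{"fingers":0.4,"translation":[0.0065,-0.001,0],"roll":0},{"fingers":0.4,"translation":[0.0065,0,0.02],"roll":0},{"fingers":0.4,"translation":[0.0065,0,0.04],"roll":0},{"fingers":0.4,"translation":[0.0065,0,0.06],"roll":0},{"fingers":0.4,"translation":[0.0065,0.0005,0.075],"roll":0},{"fingers":0.4,"translation":[0.0065,0.001,0.085],"roll":0},{"fingers":0.4,"translation":[0.0065,0.001,0.092],"roll":0},{"fingers":0.4,"translation":[0.0065,0.001,0.097],"roll":0},{"fingers":0.4,"translation":[0.0065,0.001,0.1],"roll":0},{"fingers":0.4,"translation":[0.0065,0.001,0.1],"roll":0}]'
python3 -c "
from h import *
go(509.3,-273.9,39)"
```

```text
time: 8.25
position: [509.6, -275.1, 39.8]
tool_rot: [-3.068, -0.597, 0.006]
wrist_force: [0.3, 0.1, -0.9]
gripper_width: 0.483
gripper_force: 60.8
pos [ 509.6 -275.1   39.8] yaw 22.03 tilt [-0.0067  0.0152] j [-0.5   0.47 -0.2   0.91  0.01  2.26]
shift mm [ 0.2 -1.3  0.8]
```

```bash
python3 -m crank '[{"fingers":0.4,"translation":[0,-0.001,0.001],"roll":0},{"fingers":0.4,"translation":[0,-0.001,0.001],"roll":0},{"fingers":0.6,"translation":[0,-0.001,0.001],"roll":0},{"fingers":0.8,"translation":[0,-0.001,0.001],"roll":0},{"fingers":0.8,"translation":[0,-0.001,0.001],"roll":0},{"fingers":1,"translation":[0,-0.001,-0.02],"roll":0},{"fingers":1,"translation":[0,-0.001,-0.05],"roll":0},{"fingers":1,"translation":[0,-0.001,-0.09],"roll":0},{"fingers":1,"translation":[0,-0.001,-0.11],"roll":0},{"fingers":1,"translation":[0,-0.001,-0.11],"roll":0}]'
python3 - <<'E'
from h import *
c=cam("wrist");im=optics.read_camera("wrist");cv2.imwrite("pics/w3.png",im[:,:,::-1])
for b in blobs(masks(im)["red"],60): 
  p=ray(c,b[0],64)[:2]-[502.7,-276.4]; print(b[0],b[1],p@[.927,.375],p@[-.375,.927])
t=optics.read_camera("top"); cv2.imwrite("pics/top1.png",t[:,:,::-1]); ct=cam("top")
for b in blobs(masks(t)["red"],60):
  p=ray(ct,b[0],64)[:2]; print(p,(p-[502.7,-276.4])@[.927,.375])
# cup octagon in wrist view 1 / top
im=cv2.imread("pics/w1.png")[:,:,::-1].copy()
h=hsv(im);m=(h[...,0]>105)&(h[...,0]<128)&(h[...,1]>150)
v=h[...,2][m]; print(np.percentile(v,[5,25,50,75,95]))
go(451,322)
E
```

```text
time: 9.25
position: [511.5, -276.9, 153.2]
tool_rot: [-3.071, -0.598, -0.001]
wrist_force: [1.1, -0.3, -0.8]
gripper_width: 0.998
gripper_force: 0.0
[276.5325094  222.89038152] [ 252  199   50   48 1861] 5.675164879728118 -0.19826377119153094
[ 763.67575565 -140.86258189] 292.75105727688646
[333.54966259 205.73832312] 23.999508388011378
[ 10.  79. 182. 184. 187.]
pos [ 510.  -276.   149.8] yaw 22.03 tilt [-0.0063  0.015 ] j [-0.5   0.38 -0.04  1.16  0.01  2.26]
shift mm [ 169.6 -576.4    9.3]
```

```bash
cat >> h.py <<'E'
def octa(im,c,z,vmin=150,lo=(105,128)):
    h=hsv(im);m=(h[...,0]>lo[0])&(h[...,0]<lo[1])&(h[...,1]>120)&(h[...,2]>vmin)
    for b in blobs(m,250):
        ct=max(cv2.findContours(b[2].astype(np.uint8),cv2.RETR_EXTERNAL,cv2.CHAIN_APPROX_NONE)[0],key=len)[:,0]
        if b[0][0]>380 and b[0][1]<130: continue
        hull=cv2.convexHull(np.array([ray(c,p,z)[:2] for p in ct],np.float32))
        q=cv2.approxPolyDP(hull,2.5,True)[:,0]; d=np.roll(q,-1,0)-q; L=np.linalg.norm(d,axis=1); A=np.degrees(np.arctan2(d[:,1],d[:,0]))%45
        k=L>10; w=np.sum(L[k]*np.exp(1j*np.radians(A[k]*8)))
        M=cv2.moments(hull); print("octa px",b[0].round(1),"ctr",round(M["m10"]/M["m00"],1),round(M["m01"]/M["m00"],1),"area",M["m00"],"(2239) edge dir mod45",round(float(np.degrees(np.angle(w))/8%45),1),A.round(0),L.round(0))
E
python3 - <<'E'
from h import *
# pose of wrist at w1 unknown now: rebuild camera from hand-eye fixed offset
c=cam("wrist");o=robot.get_obs();R=Ro.from_rotvec(o["tool_rot"]).as_matrix();p=o["position"]
Rc=c[1]@R; tc=c[1]@p+c[2]         # tool->cam
th=np.radians(23.06);R1=np.array([[np.cos(th),np.sin(th),0],[np.sin(th),-np.cos(th),0],[0,0,-1]]);p1=np.array([456.9,197.2,200.4])
c1=(c[0],Rc@R1.T,tc-Rc@R1.T@p1)
im=cv2.imread("pics/w1.png")[:,:,::-1].copy(); octa(im,c1,70)
octa(cv2.imread("pics/top0.png")[:,:,::-1].copy(),cam("top"),70,100)
E
```

```text
octa px [142.9 155.8] ctr 450.5 325.7 area 2166.563108982984 (2239) edge dir mod45 38.1 [36. 40. 39. 38. 38. 39. 38. 37.] [22. 22. 20. 20. 22. 21. 21. 19.]
octa px [164.5 238.9] ctr 451.6 326.4 area 2202.583999702707 (2239) edge dir mod45 0.5 [42.  3.  2.  1.  2.  3.  2. 38.] [25. 22. 19. 22. 23. 19. 19. 19.]
```

```bash
python3 -m crank '[{"fingers":1,"translation":[0.006,-0.02,0],"roll":-0.1},{"fingers":1,"translation":[0.018,-0.06,0],"roll":-0.2},{"fingers":1,"translation":[0.031,-0.105,0],"roll":-0.32},{"fingers":1,"translation":[0.044,-0.15,0],"roll":-0.44},{"fingers":1,"translation":[0.057,-0.195,0],"roll":-0.56},{"fingers":1,"translation":[0.071,-0.24,0],"roll":-0.68},{"fingers":1,"translation":[0.084,-0.285,0],"roll":-0.8},{"fingers":1,"translation":[0.097,-0.33,0],"roll":-0.92},{"fingers":1,"translation":[0.109,-0.37,0],"roll":-1.0},{"fingers":1,"translation":[0.115,-0.39,0],"roll":-1.065}]'
python3 -c "
from h import *
go(451,325)"
```

```text
time: 10.35
position: [468.8, 131.3, 154.8]
tool_rot: [-2.333, -2.078, -0.005]
wrist_force: [0.9, -0.2, 0.8]
gripper_width: 0.999
gripper_force: 0.0
pos [468.8 131.3 154.8] yaw 83.37 tilt [-0.0091  0.0152] j [ 0.26  0.22 -0.26  1.09  0.02  1.95]
shift mm [190.3 -40.    3.1]
```

```bash
python3 -m crank '[{"fingers":1,"translation":[0.02,-0.004,0],"roll":0},{"fingers":1,"translation":[0.05,-0.011,0],"roll":0},{"fingers":1,"translation":[0.09,-0.019,0],"roll":0},{"fingers":1,"translation":[0.13,-0.027,0],"roll":0},{"fingers":1,"translation":[0.165,-0.035,0],"roll":0},{"fingers":1,"translation":[0.18,-0.038,0],"roll":0},{"fingers":1,"translation":[0.19,-0.04,0],"roll":0},{"fingers":1,"translation":[0.19,-0.04,0],"roll":0},{"fingers":1,"translation":[0.19,-0.04,0],"roll":0},{"fingers":1,"translation":[0.19,-0.04,0],"roll":0}]'
python3 - <<'E'
from h import *
c=cam("wrist");im=optics.read_camera("wrist");cv2.imwrite("pics/w4.png",im[:,:,::-1])
octa(im,c,70,140); go(451,325,57)
h=hsv(im)
for y in(300,250,200,150): print(h[y,270:290,2].mean())
# mat corners
m=(h[...,2]<75)&(h[...,1]<90); b=max(blobs(m,3000),key=lambda b:b[1][4]); print(b[1])
E
```

```text
time: 11.35
position: [453.7, 320.8, 159.2]
tool_rot: [-2.342, -2.071, -0.007]
wrist_force: [-0.6, 0.7, -1.0]
gripper_width: 0.999
gripper_force: 0.0
octa px [274.9 213.4] ctr 449.6 327.5 area 2198.2562791216187 (2239) edge dir mod45 38.4 [39. 38. 38. 38. 38. 40. 38. 38.] [21. 21. 21. 21. 21. 22. 20. 22.]
pos [453.8 320.9 159.3] yaw 82.96 tilt [-0.0069  0.015 ] j [ 0.61  0.33 -0.1   1.14  0.02  2.3 ]
shift mm [  2.3  -2.4 102.4]
40.95
41.9
213.5
43.1
[    0   119   560   301 68123]
```

```bash
python3 -m crank '[{"fingers":1,"translation":[0.0037,-0.004,0.03],"roll":-0.007},{"fingers":1,"translation":[0.0037,-0.0035,0.07],"roll":-0.007},{"fingers":1,"translation":[0.0037,-0.003,0.1],"roll":-0.007},{"fingers":1,"translation":[0.0037,-0.003,0.123],"roll":-0.007},{"fingers":1,"translation":[0.0037,-0.003,0.123],"roll":-0.007},{"fingers":0.5,"translation":[0.0037,-0.003,0.123],"roll":-0.007},{"fingers":0.5,"translation":[0.0037,-0.003,0.123],"roll":-0.007},{"fingers":0.5,"translation":[0.0037,-0.003,0.123],"roll":-0.007},{"fingers":0.5,"translation":[0.0037,-0.003,0.123],"roll":-0.007},{"fingers":0.5,"translation":[0.0037,-0.003,0.123],"roll":-0.007}]'
python3 -c "
from h import *
go(450,120)"
```

```text
time: 12.4
position: [451.2, 328.5, 38.1]
tool_rot: [-2.333, -2.081, -0.012]
wrist_force: [-0.1, -1.5, 7.9]
gripper_width: 0.598
gripper_force: 61.9
pos [451.2 328.5  38.1] yaw 83.44 tilt [-0.0042  0.0166] j [ 0.62  0.43 -0.28  0.85  0.02  2.31]
shift mm [-207.2   22.6   -3.5]
```

```bash
python3 -m crank '[{"fingers":0.5,"translation":[0,0,-0.02],"roll":0},{"fingers":0.5,"translation":[0,0,-0.05],"roll":0},{"fingers":0.5,"translation":[-0.02,0.002,-0.06],"roll":-0.03},{"fingers":0.5,"translation":[-0.05,0.005,-0.06],"roll":-0.06},{"fingers":0.5,"translation":[-0.085,0.009,-0.06],"roll":-0.1},{"fingers":0.5,"translation":[-0.12,0.013,-0.06],"roll":-0.13},{"fingers":0.5,"translation":[-0.16,0.017,-0.06],"roll":-0.13},{"fingers":0.5,"translation":[-0.19,0.02,-0.06],"roll":-0.13},{"fingers":0.5,"translation":[-0.209,0.022,-0.06],"roll":-0.13},{"fingers":0.5,"translation":[-0.209,0.022,-0.06],"roll":-0.13}]'
python3 - <<'E'
from h import *
go(450,118,36)
c=cam("wrist");im=optics.read_camera("wrist");cv2.imwrite("pics/w5.png",im[:,:,::-1])
cs=cam("scene");s=optics.read_camera("scene");cv2.imwrite("pics/s5.png",s[:,:,::-1])
E
```

```text
time: 13.4
position: [448.6, 115.1, 93.9]
tool_rot: [-2.197, -2.225, -0.01]
wrist_force: [0.2, 0.2, -0.4]
gripper_width: 0.596
gripper_force: 62.9
pos [448.6 115.1  93.9] yaw 90.74 tilt [-0.0059  0.0151] j [ 0.24  0.24 -0.42  0.92  0.02  1.8 ]
shift mm [ 2.   1.8 58. ]
```

View pics/w5.png

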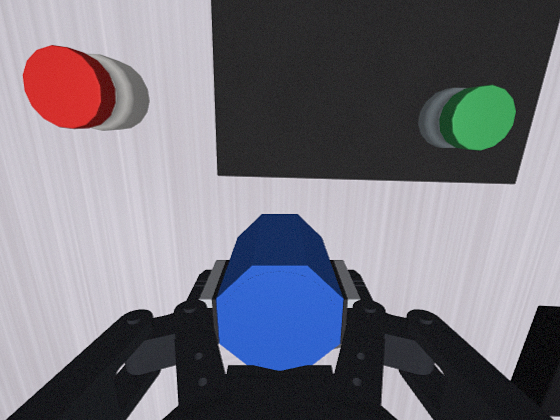

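The cup is held mouth-down facing the mat's near edge, which runs from (218,176) to (515,184). The path is clear of the red and green jars.

```bash
python3 -c "
from h import *
c=cam('wrist');print(ray(c,(218,176),4),ray(c,(515,184),4),ray(c,(281,178),4))"
python3 -m crank '[{"fingers":0.5,"translation":[0,0,0.02],"roll":0.01},{"fingers":0.5,"translation":[0,0,0.04],"roll":0.02},{"fingers":0.5,"translation":[0,0.001,0.05],"roll":0.02},{"fingers":0.5,"translation":[0,0.001,0.055],"roll":0.02},{"fingers":0.5,"translation":[0,0.001,0.0585],"roll":0.02},{"fingers":0.5,"translation":[0,0.001,0.0585],"roll":0.02},{"fingers":0.58,"translation":[0,0.001,0.0585],"roll":0.02},{"fingers":0.59,"translation":[0,0.001,0.0585],"roll":0.02},{"fingers":0.59,"translation":[0,0.001,0.0585],"roll":0.02},{"fingers":0.59,"translation":[0,0.001,0.0585],"roll":0.02}]'
python3 -c "
from h import *
go(450,118,36)"
```

```text
[400.52566423 153.4669285    4.        ] [628.93376036 150.7801779    4.        ] [448.8753085  152.66291483   4.        ]
time: 14.5
position: [449.4, 117.9, 35.0]
tool_rot: [-2.215, -2.206, -0.01]
wrist_force: [-0.1, 0.1, -1.8]
gripper_width: 0.599
gripper_force: 62.9
pos [449.4 117.9  35. ] yaw 89.75 tilt [-0.0063  0.0154] j [ 0.25  0.31 -0.5   0.77  0.02  1.82]
shift mm [ 0.1  0.6 -1. ]
```

```bash
python3 -m crank '[{"fingers":0.5,"translation":[0.005,0,0.0],"roll":0},{"fingers":0.5,"translation":[0.009,0,0.0],"roll":0},{"fingers":0.5,"translation":[0.012,0,-0.001],"roll":0},{"fingers":0.5,"translation":[0.016,0,-0.0025],"roll":0},{"fingers":0.5,"translation":[0.0205,0,-0.004],"roll":0},{"fingers":0.5,"translation":[0.025,0,-0.005],"roll":0},{"fingers":0.5,"translation":[0.0295,0,-0.0055],"roll":0},{"fingers":0.5,"translation":[0.034,0,-0.006],"roll":0},{"fingers":0.5,"translation":[0.034,0,-0.006],"roll":0},{"fingers":0.5,"translation":[0.034,0,-0.006],"roll":0}]'
python3 - <<'E'
from h import *
go(450,118,36)
im=optics.read_camera("wrist");cv2.imwrite("pics/w6.png",im[:,:,::-1])
s=optics.read_camera("scene");cv2.imwrite("pics/s6.png",s[:,:,::-1])
a=im[150:400,180:400]; b=cv2.resize(s[50:170,220:400],(375,250)); cv2.imwrite("pics/c6.png",cv2.hconcat([cv2.resize(a,(400,250*400//220))[:250] if 0 else cv2.resize(a,(220,250)),b])[:,:,::-1])
E
```

```text
time: 15.5
position: [449.2, 150.3, 40.9]
tool_rot: [-2.218, -2.207, -0.004]
wrist_force: [1.6, -9.7, -1.6]
gripper_width: 0.6
gripper_force: 63.0
pos [449.2 150.3  40.9] yaw 89.71 tilt [-0.0069  0.0109] j [ 0.32  0.31 -0.47  0.79  0.01  1.89]
shift mm [-32.4   1.    4.5]
```

View pics/c6.png

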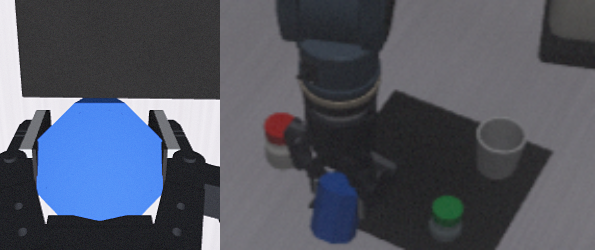

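```bash
python3 -m crank '[{"fingers":0.5,"translation":[0.005,0,0.0005],"roll":0},{"fingers":0.5,"translation":[0.010,0,0.0015],"roll":0},{"fingers":0.5,"translation":[0.015,0,0.003],"roll":0},{"fingers":0.5,"translation":[0.02,0,0.005],"roll":0},{"fingers":0.5,"translation":[0.025,0,0.0075],"roll":0},{"fingers":0.5,"translation":[0.03,0,0.0105],"roll":0},{"fingers":0.5,"translation":[0.035,0,0.014],"roll":0},{"fingers":0.5,"translation":[0.04,0,0.0175],"roll":0},{"fingers":0.5,"translation":[0.045,0,0.0205],"roll":0},{"fingers":0.5,"translation":[0.046,0,0.021],"roll":0}]'
python3 - <<'E'
from h import *
go(450,118,41)
im=optics.read_camera("wrist");cv2.imwrite("pics/w7.png",im[:,:,::-1])
s=optics.read_camera("scene");cv2.imwrite("pics/s7.png",s[:,:,::-1])
a=im[150:400,180:400]; b=cv2.resize(s[50:170,220:400],(375,250)); cv2.imwrite("pics/c7.png",cv2.hconcat([cv2.resize(a,(220,250)),b])[:,:,::-1])
E
```

```text
time: 16.6
position: [449.4, 197.2, 20.9]
tool_rot: [-2.218, -2.207, -0.006]
wrist_force: [-0.8, -9.4, 8.0]
gripper_width: 0.601
gripper_force: 62.3
pos [449.4 197.2  20.9] yaw 89.73 tilt [-0.0063  0.0117] j [ 0.41  0.36 -0.46  0.75  0.01  1.98]
shift mm [-79.    0.8 -21. ]
```

View pics/c7.png

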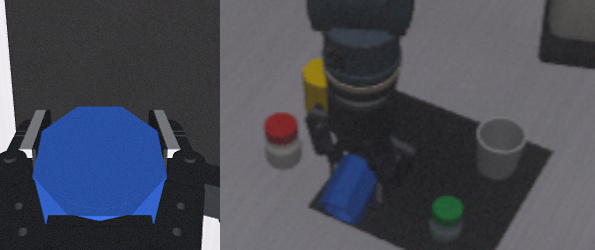

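The cup is now lying at roughly 80–85° with its base pointing toward +y. I'll move back, flatten it on the bench, then do the second quarter turn against the same lip.

```bash
python3 -m crank '[{"fingers":0.5,"translation":[-0.003,0,-0.015],"roll":0},{"fingers":0.5,"translation":[-0.02,0,-0.02],"roll":0},{"fingers":0.5,"translation":[-0.045,0,-0.02],"roll":0},{"fingers":0.5,"translation":[-0.068,0.001,-0.02],"roll":0},{"fingers":0.5,"translation":[-0.078,0.001,-0.02],"roll":0},{"fingers":0.5,"translation":[-0.078,0.001,-0.008],"roll":0},{"fingers":0.5,"translation":[-0.078,0.001,-0.001],"roll":0},{"fingers":0.5,"translation":[-0.078,0.001,0.003],"roll":0},{"fingers":0.5,"translation":[-0.078,0.001,0.0055],"roll":0},{"fingers":0.5,"translation":[-0.078,0.001,0.0055],"roll":0}]'
python3 -c "
from h import *
go(450,118,15)"
```

```text
time: 17.7
position: [450.3, 122.1, 15.2]
tool_rot: [-2.212, -2.206, -0.013]
wrist_force: [-4.8, 7.1, 16.5]
gripper_width: 0.6
gripper_force: 65.2
pos [450.3 122.1  15.2] yaw 89.83 tilt [-0.0063  0.0183] j [ 0.25  0.34 -0.52  0.72  0.02  1.83]
shift mm [-4.1 -0.3  0.1]
```

```bash
python3 -m crank '[{"fingers":0.5,"translation":[0.006,0,-0.0005],"roll":0},{"fingers":0.5,"translation":[0.011,0,-0.001],"roll":0},{"fingers":0.5,"translation":[0.0135,0,-0.002],"roll":0},{"fingers":0.5,"translation":[0.016,0,-0.0035],"roll":0},{"fingers":0.5,"translation":[0.0185,0,-0.0045],"roll":0},{"fingers":0.5,"translation":[0.021,0,-0.0055],"roll":0},{"fingers":0.5,"translation":[0.024,0,-0.0065],"roll":0},{"fingers":0.5,"translation":[0.027,0,-0.0073],"roll":0},{"fingers":0.5,"translation":[0.030,0,-0.0078],"roll":0},{"fingers":0.5,"translation":[0.033,0,-0.008],"roll":0}]'
python3 - <<'E'
from h import *
go(450,118,15)
im=optics.read_camera("wrist");cv2.imwrite("pics/w8.png",im[:,:,::-1])
s=optics.read_camera("scene");cv2.imwrite("pics/s8.png",s[:,:,::-1])
a=im[150:400,180:400]; b=cv2.resize(s[50:170,220:400],(375,250)); cv2.imwrite("pics/c8.png",cv2.hconcat([cv2.resize(a,(220,250)),b])[:,:,::-1])
E
```

```text
time: 18.7
position: [450.3, 153.3, 22.8]
tool_rot: [-2.215, -2.206, -0.009]
wrist_force: [-0.0, 0.6, -1.3]
gripper_width: 0.602
gripper_force: 63.5
pos [450.3 153.3  22.8] yaw 89.75 tilt [-0.0068  0.0153] j [ 0.32  0.34 -0.49  0.75  0.02  1.89]
shift mm [-35.5  -0.1   7.2]
```

View pics/c8.png

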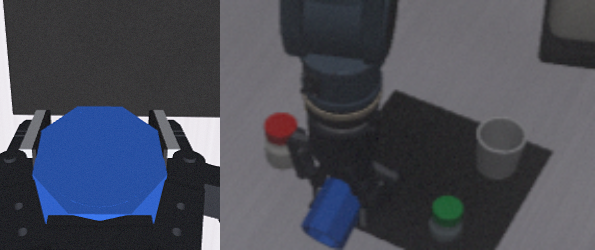

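The base corner slid over the 4 mm lip, so the cup is still lying on its side. I'll use the carrier's 25 mm long wall as a fulcrum under the mouth end instead.

```bash
python3 -m crank '[{"fingers":0.5,"translation":[0,0,-0.03],"roll":0},{"fingers":0.5,"translation":[-0.01,0,-0.06],"roll":-0.05},{"fingers":0.5,"translation":[-0.04,-0.001,-0.075],"roll":-0.1},{"fingers":0.5,"translation":[-0.08,-0.003,-0.075],"roll":-0.18},{"fingers":0.5,"translation":[-0.12,-0.004,-0.075],"roll":-0.26},{"fingers":0.5,"translation":[-0.16,-0.005,-0.075],"roll":-0.34},{"fingers":0.5,"translation":[-0.2,-0.007,-0.075],"roll":-0.39},{"fingers":0.5,"translation":[-0.24,-0.008,-0.075],"roll":-0.39},{"fingers":0.5,"translation":[-0.27,-0.009,-0.075],"roll":-0.39},{"fingers":0.5,"translation":[-0.28,-0.009,-0.075],"roll":-0.39}]'
python3 - <<'E'
from h import *
go(436.8,-247,75)
E
```

```text
time: 19.8
position: [440.3, -130.5, 93.4]
tool_rot: [-1.751, -2.592, -0.013]
wrist_force: [-0.1, 0.8, -1.8]
gripper_width: 0.603
gripper_force: 63.5
pos [ 440.3 -130.5   93.4] yaw 111.93 tilt [-0.0067  0.0147] j [-0.3   0.24 -0.42  0.93  0.01  0.89]
shift mm [-107.1  -46.8   16.7]
```

```bash
python3 -c "
from h import *
go(431.9,-234.9,46)"
python3 -m crank '[{"fingers":0.5,"translation":[-0.02,-0.01,0],"roll":0},{"fingers":0.5,"translation":[-0.05,-0.025,0],"roll":0},{"fingers":0.5,"translation":[-0.08,-0.04,0],"roll":0},{"fingers":0.5,"translation":[-0.094,-0.046,0],"roll":0},{"fingers":0.5,"translation":[-0.094,-0.046,0.02],"roll":0},{"fingers":0.5,"translation":[-0.094,-0.046,0.04],"roll":0},{"fingers":0.5,"translation":[-0.094,-0.046,0.048],"roll":0},{"fingers":0.5,"translation":[-0.094,-0.046,0.048],"roll":0},{"fingers":0.5,"translation":[-0.094,-0.046,0.048],"roll":0},{"fingers":0.5,"translation":[-0.094,-0.046,0.048],"roll":0}]'
python3 -c "
from h import *
go(431.9,-234.9,24)"
```

```text
pos [ 440.3 -130.5   93.4] yaw 111.93 tilt [-0.0067  0.0147] j [-0.3   0.24 -0.42  0.93  0.01  0.89]
shift mm [-94.5 -46.8  46. ]
time: 20.8
position: [433.7, -231.7, 44.8]
tool_rot: [-1.747, -2.596, -0.014]
wrist_force: [-0.1, -0.2, -0.4]
gripper_width: 0.603
gripper_force: 63.5
pos [ 433.7 -231.7   44.8] yaw 112.13 tilt [-0.0056  0.0147] j [-0.5   0.34 -0.41  0.83  0.01  0.69]
shift mm [-2.7 -2.9 20.8]
```

```bash
python3 -m crank '[{"fingers":0.5,"translation":[-0.003,-0.003,0.002],"roll":0},{"fingers":0.5,"translation":[-0.003,-0.003,0.005],"roll":0},{"fingers":0.5,"translation":[-0.003,-0.003,0.008],"roll":0},{"fingers":0.5,"translation":[-0.003,-0.003,0.0105],"roll":0},{"fingers":0.5,"translation":[-0.003,-0.003,0.013],"roll":0},{"fingers":0.5,"translation":[-0.003,-0.003,0.0155],"roll":0},{"fingers":0.5,"translation":[-0.003,-0.003,0.0175],"roll":0},{"fingers":0.5,"translation":[-0.003,-0.003,0.019],"roll":0},{"fingers":0.5,"translation":[-0.003,-0.003,0.02],"roll":0},{"fingers":0.5,"translation":[-0.003,-0.003,0.02],"roll":0}]'
python3 - <<'E'
from h import *
go(431.9,-234.9,24)
im=optics.read_camera("wrist");cv2.imwrite("pics/w9.png",im[:,:,::-1])
s=optics.read_camera("scene");cv2.imwrite("pics/s9.png",s[:,:,::-1])
cs=cam("scene");u=proj(cs,(432,-235,35)).astype(int);print(u)
x,y=u;b=cv2.resize(s[y-60:y+60,x-70:x+70],(350,300));cv2.imwrite("pics/c9.png",cv2.hconcat([cv2.resize(im[130:400,140:420],(350,300)),b])[:,:,::-1])
m=masks(im)["blue"]
for k in("w6","w7","w8","w9"):
  q=cv2.imread(f"pics/{k}.png")[:,:,::-1].copy();h=hsv(q);mm=masks(q)["blue"]
  print(k,[(bb[1].tolist()) for bb in blobs(mm,200)],[int(v) for v in h[190:390:15,280,2]])
E
```

```text
time: 21.8
position: [431.5, -233.4, 25.5]
tool_rot: [-1.745, -2.595, -0.02]
wrist_force: [-5.2, 14.6, 26.2]
gripper_width: 0.601
gripper_force: 67.1
pos [ 431.5 -233.4   25.5] yaw 112.18 tilt [-0.0047  0.0183] j [-0.5   0.36 -0.44  0.78  0.01  0.68]
shift mm [-1.5 -0.2  1.5]
[182 271]
w6 [[216, 248, 127, 123, 12551]] [50, 55, 58, 54, 103, 243, 245, 245, 246, 246, 246, 246, 209, 40]
w7 [[212, 257, 135, 117, 12636]] [54, 56, 53, 54, 56, 163, 162, 160, 164, 162, 162, 160, 185, 36]
w8 [[212, 256, 136, 118, 12726]] [53, 53, 58, 57, 57, 161, 161, 165, 164, 160, 163, 161, 187, 36]
w9 [[211, 259, 138, 115, 12681]] [144, 141, 141, 139, 139, 69, 67, 65, 67, 68, 68, 144, 106, 20]
```

```bash
cat >> h.py <<'E'
def toolcam():
    c=cam("wrist");o=robot.get_obs();R=Ro.from_rotvec(o["tool_rot"]).as_matrix()
    return c[0],c[1]@R,c[1]@o["position"]+c[2]
def ang(k,hg=45,back=11):
    tc=toolcam();im=cv2.imread(k)[:,:,::-1].copy();h=hsv(im);col=h[240:400,272:288].astype(int)
    V=col[...,2].mean(1);B=((col[...,0]>105)&(col[...,0]<128)&(col[...,1]>120)).mean(1)>.5
    e=[i+240 for i in range(2,158) if abs(V[i+1]-V[i-2])>25 and B[i]]
    print(k,"blue rows",np.where(B)[0][[0,-1]]+240,"edges",e)
    if k.endswith("9.png") or 1:
      for a in range(60,181,15):
        s,c=np.sin(np.radians(a)),np.cos(np.radians(a)); f=lambda ax,si: round(float(proj(tc,(ax*s+si*c,0,-back-(ax*c-si*s)))[1]))
        print(a,"baseLow",f(66-hg,26),"baseUp",f(66-hg,-26),"mouthUp",f(-hg,-26),"mouthLow",f(-hg,26))
E
python3 - <<'E'
from h import *
for k in "6789": ang(f"pics/w{k}.png")
E
```

```text
pics/w6.png blue rows [248 370] edges [248, 249, 252, 253, 254, 369, 370]
60 baseLow 223 baseUp 331 mouthUp 376 mouthLow 287
75 baseLow 225 baseUp 308 mouthUp 396 mouthLow 309
90 baseLow 231 baseUp 283 mouthUp 412 mouthLow 331
105 baseLow 240 baseUp 261 mouthUp 423 mouthLow 354
120 baseLow 252 baseUp 243 mouthUp 424 mouthLow 376
135 baseLow 265 baseUp 231 mouthUp 412 mouthLow 396
150 baseLow 280 baseUp 224 mouthUp 386 mouthLow 412
165 baseLow 295 baseUp 223 mouthUp 348 mouthLow 423
180 baseLow 310 baseUp 226 mouthUp 302 mouthLow 424
pics/w7.png blue rows [256 370] edges [256, 257, 258, 365, 366, 367, 369, 370]
60 baseLow 223 baseUp 331 mouthUp 376 mouthLow 287
75 baseLow 225 baseUp 308 mouthUp 396 mouthLow 309
90 baseLow 231 baseUp 283 mouthUp 412 mouthLow 331
105 baseLow 240 baseUp 261 mouthUp 423 mouthLow 354
120 baseLow 252 baseUp 243 mouthUp 424 mouthLow 376
135 baseLow 265 baseUp 231 mouthUp 412 mouthLow 396
150 baseLow 280 baseUp 224 mouthUp 386 mouthLow 412
165 baseLow 295 baseUp 223 mouthUp 348 mouthLow 423
180 baseLow 310 baseUp 226 mouthUp 302 mouthLow 424
pics/w8.png blue 
[... 365 characters left out ...]
w 396
150 baseLow 280 baseUp 224 mouthUp 386 mouthLow 412
165 baseLow 295 baseUp 223 mouthUp 348 mouthLow 423
180 baseLow 310 baseUp 226 mouthUp 302 mouthLow 424
pics/w9.png blue rows [259 369] edges [259, 260, 340, 341, 342, 343, 369]
60 baseLow 223 baseUp 331 mouthUp 376 mouthLow 287
75 baseLow 225 baseUp 308 mouthUp 396 mouthLow 309
90 baseLow 231 baseUp 283 mouthUp 412 mouthLow 331
105 baseLow 240 baseUp 261 mouthUp 423 mouthLow 354
120 baseLow 252 baseUp 243 mouthUp 424 mouthLow 376
135 baseLow 265 baseUp 231 mouthUp 412 mouthLow 396
150 baseLow 280 baseUp 224 mouthUp 386 mouthLow 412
165 baseLow 295 baseUp 223 mouthUp 348 mouthLow 423
180 baseLow 310 baseUp 226 mouthUp 302 mouthLow 424
```

Run:
```python
from h import *
from scipy.optimize import least_squares
tc=toolcam()
def rows(a,hg,back,pts):
    s,c=np.sin(a),np.cos(a); return [proj(tc,(ax*s+si*c,0,-back-(ax*c-si*s)))[1] for ax,si in pts]
# w4-like: cup mouth-down held at theta=0 in w5: base face rows
im=cv2.imread("pics/w5.png")[:,:,::-1].copy();h=hsv(im)
col=h[200:400,275:287].astype(int);V=col[...,2].mean(1);print([ (i+200,int(V[i])) for i in range(0,190,5)])
obs={30:(253,370),60:(257,366),75:(259,341)}
# geometric constraint: base distance above TCP at theta=0: base top z =70 when TCP 38.1 -> 31.9
for back in(5,8,11,15,19,22):
    hg=66-(31.9-back)
    out=[]
    for k,(lo,up) in obs.items():
        f=lambda p:np.array(rows(p[0],hg,back,[(66-hg,26),(66-hg,-26)]))-[lo,up]
        r=least_squares(f,[np.radians(k)]);out.append((round(float(np.degrees(r.x[0])),1),r.fun.round(1).tolist()))
    print(back,out)
```

```text
[(200, 207), (205, 207), (210, 205), (215, 92), (220, 93), (225, 94), (230, 95), (235, 95), (240, 94), (245, 95), (250, 94), (255, 94), (260, 95), (265, 140), (270, 211), (275, 211), (280, 211), (285, 209), (290, 210), (295, 210), (300, 208), (305, 208), (310, 208), (315, 208), (320, 206), (325, 207), (330, 206), (335, 206), (340, 206), (345, 206), (350, 205), (355, 206), (360, 204), (365, 204), (370, 94), (375, 24), (380, 27), (385, 25)]
5 [(7.4, [0.1, -0.9]), (5.1, [-0.3, 3.5]), (5.3, [-2.7, 28.5])]
8 [(8.1, [0.0, -0.2]), (5.4, [-0.1, 4.0]), (3.9, [-0.1, 29.0])]
11 [(8.9, [-0.0, 0.6]), (5.6, [0.2, 4.6]), (1.9, [3.2, 29.2])]
15 [(10.2, [0.2, 2.0]), (5.8, [0.9, 5.3]), (63.9, [-27.7, -3.5])]
19 [(11.2, [0.9, 3.6]), (5.5, [2.1, 6.0]), (75.0, [-15.4, -4.8])]
22 [(11.3, [2.3, 4.8]), (60.6, [-11.5, -3.4]), (81.7, [-4.9, -2.0])]
```

Run:
```python
from h import *
tc=toolcam()
for up in(28,32,36): print(up,[round(float(proj(tc,(s,0,-up))[1])) for s in(26,-26)])
# base face as octagon: half-width 26 flats; corners along x-> width check rows at w7,w9
for k in "5789":
    im=cv2.imread(f"pics/w{k}.png")[:,:,::-1].copy();h=hsv(im)
    m=masks(im)["blue"]; 
    print(k,[(r,np.where(m[r])[0][[0,-1]].tolist()) for r in range(258,372,8) if m[r].any()])
# locus: points (x,z) in tool mid-plane for given row
K,R,t=tc
def locus(row):
    d=R.T@np.linalg.solve(K,[280,row,1.]);o=-R.T@t
    return [(z,round(float((o+d*(z-o[2])/d[2])[0]),1)) for z in(-45,-35,-25,-15,-5,5,10,15)]
for r in(257,259,341,366): print(r,locus(r))
```

```text
28 [260, 363]
32 [265, 370]
36 [270, 378]
5 [(258, [231, 327]), (266, [228, 331]), (274, [225, 334]), (282, [222, 337]), (290, [219, 339]), (298, [216, 343]), (306, [216, 342]), (314, [217, 342]), (322, [217, 341]), (330, [218, 340]), (338, [219, 340]), (346, [223, 336]), (354, [234, 324]), (362, [244, 314]), (370, [277, 283])]
7 [(258, [255, 303]), (266, [243, 315]), (274, [231, 328]), (282, [221, 337]), (290, [220, 339]), (298, [218, 340]), (306, [217, 342]), (314, [215, 344]), (322, [213, 346]), (330, [214, 344]), (338, [216, 342]), (346, [218, 340]), (354, [220, 338]), (362, [222, 336]), (370, [224, 334])]
8 [(258, [254, 304]), (266, [243, 316]), (274, [230, 328]), (282, [221, 337]), (290, [219, 339]), (298, [218, 341]), (306, [217, 342]), (314, [214, 344]), (322, [212, 346]), (330, [214, 344]), (338, [216, 342]), (346, [218, 340]), (354, [220, 338]), (362, [222, 336]), (370, [224, 334])]
9 [(266, [244, 315]), (274, [228, 331]), (282, [220, 338]), (290, [217, 341]), (298, [215, 344]), (306, [213, 346]), (314, [211, 347]), (322, [212, 447]), (330, [215, 344]), (338, [217, 342]), (346, [219, 340]), (354, [221, 338]), (362, [223, 336]), (370, [225, 334])]
257 [(-45, 36.0), (-35, 30.9), (-25, 25.8), (-15, 20.7), (-5, 15.6), (5, 10.6), (10, 8.0), (15, 5.5)]
259 [(-45, 35.3), (-35, 30.1), (-25, 24.9), (-15, 19.8), (-5, 14.6), (5, 9.4), (10, 6.8), (15, 4.2)]
341 [(-45, 1.4), (-35, -7.5), (-25, -16.5), (-15, -25.4), (-5, -34.4), (5, -43.3), (10, -47.8), (15, -52.3)]
366 [(-45, -10.4), (-35, -20.6), (-25, -30.9), (-15, -41.2), (-5, -51.5), (5, -61.8), (10, -66.9), (15, -72.0)]
```

Ratio-of-face analysis puts the cup at about 84°, with the pivot about 24 mm behind the TCP. With this grip the mouth end would hit the gripper body. I'll tilt it to about 25° over the wall, set it leaning there, and regrip nearer the mouth.

```bash
python3 -m crank '[{"fingers":0.5,"translation":[0.004,0,0.0],"roll":0},{"fingers":0.5,"translation":[0.008,0,0.001],"roll":0},{"fingers":0.5,"translation":[0.012,0,0.003],"roll":0},{"fingers":0.5,"translation":[0.012,0,0.0055],"roll":0},{"fingers":0.5,"translation":[0.012,0,0.008],"roll":0},{"fingers":0.5,"translation":[0.012,0,0.0105],"roll":0},{"fingers":0.5,"translation":[0.012,0,0.013],"roll":0},{"fingers":0.5,"translation":[0.012,0,0.0145],"roll":0},{"fingers":0.5,"translation":[0.012,0,0.0155],"roll":0},{"fingers":0.5,"translation":[0.012,0,0.0155],"roll":0}]'
cat >> h.py <<'E'
def car(p):
    q=np.array(p[:2])-[502.7,-276.4]; return (q@[.927,.375]).round(1),(q@[-.375,.927]).round(1)
def fit(im,back=24,b=8):
    "cup angle from centre-column edges in the wrist view"
    tc=toolcam();h=hsv(im);col=h[200:400,272:288].astype(int);V=col[...,2].mean(1)
    B=((col[...,0]>105)&(col[...,0]<128)&(col[...,1]>120)).mean(1)>.5
    e=[i+200 for i in range(2,197) if abs(V[i+2]-V[i-2])>22 and B[i-1:i+2].any()]; print("edges",e)
    for a in range(75,136,5):
        s,c=np.sin(np.radians(a)),np.cos(np.radians(a)); f=lambda ax,si: round(float(proj(tc,(ax*s+si*c,0,-back-(ax*c-si*s)))[1]))
        print((a,f(b,26),f(b,-26)),end=" ")
    print()
E
python3 - <<'E'
from h import *
go(431.9,-234.9,24);print(car(robot.get_obs()["position"]))
im=optics.read_camera("wrist");cv2.imwrite("pics/w10.png",im[:,:,::-1]);fit(im)
s=optics.read_camera("scene");cv2.imwrite("pics/s10.png",s[:,:,::-1])
E
```

```text
time: 22.9
position: [428.6, -224.3, 10.1]
tool_rot: [-1.748, -2.598, -0.016]
wrist_force: [1.3, 4.8, 13.9]
gripper_width: 0.602
gripper_force: 61.1
pos [ 428.6 -224.3   10.1] yaw 112.14 tilt [-0.0025  0.0143] j [-0.49  0.37 -0.48  0.73  0.01  0.7 ]
shift mm [-10.9  -0.9 -14.1]
(np.float64(-49.2), np.float64(76.1))
edges [267, 268, 269, 299, 302, 303, 304, 305, 306, 368, 369, 370, 371]
(75, 255, 355) (80, 258, 349) (85, 261, 343) (90, 264, 336) (95, 268, 329) (100, 271, 322) (105, 275, 315) (110, 279, 308) (115, 283, 301) (120, 287, 294) (125, 292, 288) (130, 296, 282) (135, 301, 276)
```

```bash
python3 -m crank '[{"fingers":0.7,"translation":[0,0,0],"roll":0},{"fingers":0.8,"translation":[0,0,0],"roll":0},{"fingers":1,"translation":[0,0,0],"roll":0},{"fingers":1,"translation":[0,0,-0.004],"roll":0},{"fingers":1,"translation":[0,0,-0.01],"roll":0},{"fingers":1,"translation":[0,0,-0.02],"roll":0},{"fingers":1,"translation":[0,0,-0.04],"roll":0},{"fingers":1,"translation":[0,0,-0.08],"roll":0},{"fingers":1,"translation":[-0.01,0,-0.12],"roll":0},{"fingers":1,"translation":[-0.01,0,-0.14],"roll":0}]'
python3 - <<'E'
from h import *
go(431.9,-234.9,24);print(car(robot.get_obs()["position"]))
im=optics.read_camera("wrist");cv2.imwrite("pics/w11.png",im[:,:,::-1])
s=optics.read_camera("scene");cv2.imwrite("pics/s11.png",s[:,:,::-1])
t=optics.read_camera("top");cv2.imwrite("pics/t11.png",t[:,:,::-1])
cw,cs,ct=cam("wrist"),cam("scene"),cam("top")
for n,c,q in(("w",cw,im),("s",cs,s),("t",ct,t)):
    for b in blobs(masks(q)["blue"],60): print(n,b[0].round(1),b[1],car(ray(c,b[0],35)))
u=proj(cs,(432,-235,35)).astype(int);x,y=u
A=cv2.resize(s[y-60:y+60,x-70:x+70],(400,343));cv2.imwrite("pics/c11.png",cv2.hconcat([im[60:403,120:520],A])[:,:,::-1])
E
```

```text
time: 24.0
position: [432.8, -236.6, 152.6]
tool_rot: [-1.75, -2.598, -0.014]
wrist_force: [0.6, 0.0, -0.6]
gripper_width: 0.999
gripper_force: 0.0
pos [ 432.8 -236.6  152.6] yaw 112.09 tilt [-0.0024  0.0126] j [-0.51  0.24 -0.25  1.1   0.01  0.68]
shift mm [  0.3  -0.5 128.6]
(np.float64(-49.9), np.float64(63.1))
w [279.5 210. ] [ 249  167   63   85 5001] (np.float64(-50.3), np.float64(66.2))
w [549.8 365.6] [540 354  20  24  67] (np.float64(236.9), np.float64(-106.7))
s [181.1 266.4] [172 254  19  37 232] (np.float64(-55.6), np.float64(76.5))
s [362.5 401.4] [ 324  366   87   54 2426] (np.float64(327.1), np.float64(-144.8))
t [403.1  97.3] [ 374   74   60   47 2665] (np.float64(322.0), np.float64(-192.0))
t [367.  250.1] [356 239  22  22 353] (np.float64(-48.3), np.float64(68.2))
```

View pics/c11.png

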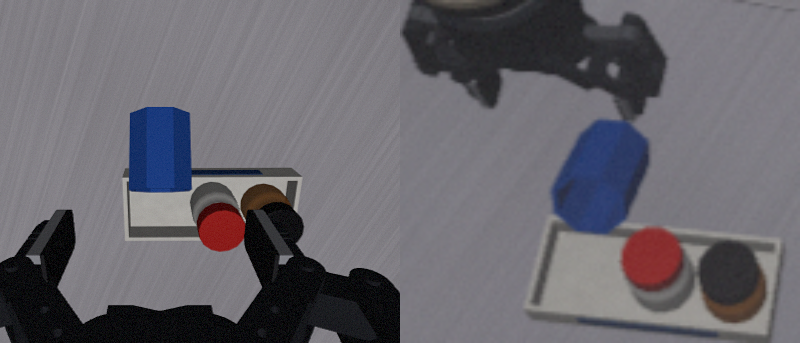

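The cup leans against the carrier's +y wall, base on the bench and mouth up over the wall, at wrist rows 167–252. The red jar and amber jar stand untouched.

```bash
cat >> h.py <<'E'
def W(cx,cy,z): return np.array([502.7+.927*cx-.375*cy,-276.4+.375*cx+.927*cy,z])
E
python3 - <<'E'
from h import *
cw,cs=cam("wrist"),cam("scene")
im=cv2.imread("pics/w11.png")[:,:,::-1].copy();h=hsv(im);print([(r,int(h[r,274:286,2].mean())) for r in range(160,260,4)])
for B in range(60,100,5):
    ph=np.arctan2(25,B-35);c,s=np.cos(ph),np.sin(ph)
    f=lambda a,u:proj(cw,W(-50,B-a*c+u*s,a*s+u*c)).round().astype(int)[1]
    print(B,np.degrees(ph).round(0),"baseLow",f(0,0),"baseUp",f(0,52),"mouthUp",f(66,52),"mouthLow",f(66,0), "scene",[proj(cs,W(-50,B-a*c+u*s,a*s+u*c)).round().astype(int).tolist() for a,u in((0,0),(0,52),(66,52),(66,0))])
E
```

```text
[(160, 131), (164, 130), (168, 124), (172, 124), (176, 124), (180, 124), (184, 124), (188, 124), (192, 124), (196, 126), (200, 124), (204, 124), (208, 126), (212, 125), (216, 125), (220, 126), (224, 126), (228, 125), (232, 126), (236, 125), (240, 127), (244, 126), (248, 111), (252, 132), (256, 166)]
60 45.0 baseLow 206 baseUp 176 mouthUp 250 mouthLow 270 scene [[185, 280], [186, 258], [176, 269], [175, 293]]
65 40.0 baseLow 201 baseUp 175 mouthUp 252 mouthLow 267 scene [[186, 278], [186, 256], [176, 270], [176, 294]]
70 36.0 baseLow 196 baseUp 173 mouthUp 253 mouthLow 263 scene [[186, 276], [186, 255], [176, 271], [177, 293]]
75 32.0 baseLow 191 baseUp 171 mouthUp 252 mouthLow 258 scene [[187, 274], [186, 254], [176, 271], [177, 293]]
80 29.0 baseLow 186 baseUp 168 mouthUp 250 mouthLow 254 scene [[187, 272], [186, 252], [176, 271], [178, 292]]
85 27.0 baseLow 181 baseUp 164 mouthUp 247 mouthLow 249 scene [[188, 270], [186, 251], [176, 271], [179, 290]]
90 24.0 baseLow 176 baseUp 160 mouthUp 243 mouthLow 244 scene [[188, 267], [186, 249], [177, 270], [179, 289]]
95 23.0 baseLow 171 baseUp 156 mouthUp 240 mouthLow 239 scene [[189, 265], [187, 247], [177, 269], [180, 287]]
```

```bash
python3 -c "
from h import *
p=W(-50.2,60.5,17);print(p);go(*p)"
```

```text
[ 433.4771 -239.1415   17.    ]
pos [ 432.1 -235.9  150.3] yaw 112.09 tilt [-0.0038  0.0135] j [-0.51  0.24 -0.25  1.09  0.01  0.68]
shift mm [ -5.4  -0.2 133.3]
```

```bash
python3 -m crank '[{"fingers":1,"translation":[-0.004,0,0.04],"roll":0},{"fingers":1,"translation":[-0.005,0,0.08],"roll":0},{"fingers":1,"translation":[-0.0055,0,0.11],"roll":0},{"fingers":1,"translation":[-0.0055,0,0.125],"roll":0},{"fingers":1,"translation":[-0.0055,0,0.133],"roll":0},{"fingers":1,"translation":[-0.0055,0,0.133],"roll":0},{"fingers":0.5,"translation":[-0.0055,0,0.133],"roll":0},{"fingers":0.5,"translation":[-0.0055,0,0.133],"roll":0},{"fingers":0.5,"translation":[-0.0055,0,0.133],"roll":0},{"fingers":0.5,"translation":[-0.0055,0,0.133],"roll":0}]'
python3 - <<'E'
from h import *
p=W(-50.2,60.5,17);go(*p)
im=optics.read_camera("wrist");cv2.imwrite("pics/w12.png",im[:,:,::-1]);fit(im,20,38)
E
```

```text
time: 25.15
position: [433.1, -238.7, 16.3]
tool_rot: [-1.748, -2.596, -0.014]
wrist_force: [-0.6, 1.0, 6.3]
gripper_width: 0.604
gripper_force: 61.3
pos [ 433.1 -238.7   16.3] yaw 112.1 tilt [-0.0052  0.0144] j [-0.51  0.38 -0.44  0.76  0.01  0.68]
shift mm [-0.6  0.2 -0.7]
edges [368, 369, 370, 371]
(75, 202, 290) (80, 203, 277) (85, 204, 264) (90, 206, 253) (95, 209, 243) (100, 212, 234) (105, 216, 226) (110, 220, 219) (115, 224, 214) (120, 229, 209) (125, 234, 206) (130, 239, 203) (135, 244, 202)
```

```bash
python3 -m crank '[{"fingers":0.5,"translation":[0.003,0,0.0005],"roll":0},{"fingers":0.5,"translation":[0.006,0,-0.001],"roll":0},{"fingers":0.5,"translation":[0.009,0,-0.002],"roll":0},{"fingers":0.5,"translation":[0.012,0,-0.003],"roll":0},{"fingers":0.5,"translation":[0.016,0,-0.0037],"roll":0},{"fingers":0.5,"translation":[0.02,0,-0.004],"roll":0},{"fingers":0.5,"translation":[0.024,0,-0.004],"roll":0},{"fingers":0.5,"translation":[0.028,0,-0.0035],"roll":0},{"fingers":0.5,"translation":[0.032,0,-0.003],"roll":0},{"fingers":0.5,"translation":[0.032,0,-0.003],"roll":0}]'
cat >> h.py <<'E'
def side(im):
    "profile of the blue blob in the wrist view"
    m=masks(im)["blue"];b=max(blobs(m,200),key=lambda b:b[1][4]);h=hsv(im)
    print("blob",b[1].tolist()," col V",[(r,int(h[r,274:286,2].mean()),int(h[r,274:286,1].mean())) for r in range(180,376,6)])
E
python3 - <<'E'
from h import *
go(*W(-50.2,60.5,17))
for n in(12,):
    side(cv2.imread(f"pics/w{n}.png")[:,:,::-1].copy())
im=optics.read_camera("wrist");cv2.imwrite("pics/w13.png",im[:,:,::-1]);side(im)
s=optics.read_camera("scene");cv2.imwrite("pics/s13.png",s[:,:,::-1])
print([b[1].tolist() for b in blobs(masks(s)["blue"],60)])
tc=toolcam()
for back in(16,24):
  for a in range(110,185,10):
    s_,c_=np.sin(np.radians(a)),np.cos(np.radians(a));f=lambda ax,si: round(float(proj(tc,(ax*s_+si*c_,0,-back-(ax*c_-si*s_)))[1]))
    print(back,a,"baseLow",f(38,26),"baseUp",f(38,-26),"mouthUp",f(-28,-26),"mouthLow",f(-28,26))
E
```

```text
time: 26.2
position: [420.0, -208.2, 18.8]
tool_rot: [-1.746, -2.594, -0.014]
wrist_force: [-0.0, 0.3, -1.1]
gripper_width: 0.602
gripper_force: 62.3
pos [ 420.  -208.2   18.8] yaw 112.12 tilt [-0.0074  0.0156] j [-0.47  0.34 -0.5   0.74  0.01  0.72]
shift mm [-33.8   0.8   1.2]
blob [215, 217, 130, 157, 18305]  col V [(180, 141, 10), (186, 142, 11), (192, 142, 11), (198, 142, 11), (204, 142, 12), (210, 141, 12), (216, 140, 14), (222, 136, 198), (228, 135, 202), (234, 138, 196), (240, 137, 196), (246, 138, 199), (252, 138, 196), (258, 138, 196), (264, 139, 197), (270, 139, 193), (276, 140, 193), (282, 140, 193), (288, 140, 191), (294, 141, 193), (300, 141, 191), (306, 142, 190), (312, 142, 191), (318, 142, 189), (324, 143, 190), (330, 143, 187), (336, 143, 189), (342, 143, 188), (348, 145, 184), (354, 144, 186), (360, 145, 186), (366, 144, 185), (372, 17, 100)]
blob [215, 217, 130, 157, 18307]  col V [(180, 142, 11), (186, 143, 11), (192, 144, 11), (198, 143, 11), (204, 141, 10), (210, 141, 11), (216, 141, 14), (222, 134, 199), (228, 134, 199), (234, 134, 200), (240, 135, 197), (246,
[... 599 characters left out ...]
 247 baseUp 199 mouthUp 359 mouthLow 370
16 150 baseLow 259 baseUp 200 mouthUp 342 mouthLow 379
16 160 baseLow 272 baseUp 204 mouthUp 322 mouthLow 387
16 170 baseLow 285 baseUp 210 mouthUp 302 mouthLow 392
16 180 baseLow 298 baseUp 218 mouthUp 282 mouthLow 394
24 110 baseLow 222 baseUp 223 mouthUp 412 mouthLow 348
24 120 baseLow 231 baseUp 212 mouthUp 405 mouthLow 361
24 130 baseLow 242 baseUp 206 mouthUp 395 mouthLow 373
24 140 baseLow 253 baseUp 204 mouthUp 379 mouthLow 384
24 150 baseLow 265 baseUp 205 mouthUp 361 mouthLow 395
24 160 baseLow 278 baseUp 209 mouthUp 339 mouthLow 403
24 170 baseLow 292 baseUp 215 mouthUp 317 mouthLow 410
24 180 baseLow 306 baseUp 223 mouthUp 295 mouthLow 413
```

The bench is too slippery to turn the cup. I'll carry it to the mat's lip with this better grip, where the base corner now sits low enough to catch.

```bash
python3 -m crank '[{"fingers":0.5,"translation":[0,0,-0.025],"roll":0},{"fingers":0.5,"translation":[0.018,0.009,-0.06],"roll":0.03},{"fingers":0.5,"translation":[0.05,0.026,-0.065],"roll":0.1},{"fingers":0.5,"translation":[0.088,0.046,-0.065],"roll":0.17},{"fingers":0.5,"translation":[0.127,0.066,-0.065],"roll":0.24},{"fingers":0.5,"translation":[0.167,0.087,-0.065],"roll":0.31},{"fingers":0.5,"translation":[0.207,0.108,-0.065],"roll":0.37},{"fingers":0.5,"translation":[0.245,0.127,-0.065],"roll":0.38},{"fingers":0.5,"translation":[0.275,0.143,-0.065],"roll":0.38},{"fingers":0.5,"translation":[0.285,0.148,-0.065],"roll":0.38}]'
python3 -c "
from h import *
go(450,117,16.5)"
```

```text
time: 27.3
position: [451.3, 112.7, 88.7]
tool_rot: [-2.201, -2.22, -0.011]
wrist_force: [-0.0, -0.5, -1.0]
gripper_width: 0.602
gripper_force: 62.8
pos [451.3 112.7  88.7] yaw 90.49 tilt [-0.0059  0.016 ] j [ 0.23  0.24 -0.42  0.91  0.02  1.8 ]
shift mm [ 3.1 -0.9 72.3]
```

```bash
python3 -m crank '[{"fingers":0.5,"translation":[0.003,0,0.03],"roll":0},{"fingers":0.5,"translation":[0.003,0,0.055],"roll":0},{"fingers":0.5,"translation":[0.003,0,0.066],"roll":0},{"fingers":0.5,"translation":[0.003,0,0.07],"roll":0},{"fingers":0.5,"translation":[0.003,0,0.0715],"roll":0},{"fingers":0.5,"translation":[0.003,0,0.073],"roll":0},{"fingers":0.5,"translation":[0.003,0,0.073],"roll":0},{"fingers":0.5,"translation":[0.006,0,0.073],"roll":0},{"fingers":0.5,"translation":[0.009,0,0.073],"roll":0},{"fingers":0.5,"translation":[0.011,0,0.073],"roll":0}]'
python3 -c "
from h import *
go(450,131,16.5)"
```

```text
time: 28.3
position: [450.9, 122.0, 16.3]
tool_rot: [-2.206, -2.218, -0.01]
wrist_force: [0.7, -5.9, 6.5]
gripper_width: 0.599
gripper_force: 63.5
pos [450.9 122.   16.3] yaw 90.31 tilt [-0.0053  0.0144] j [ 0.25  0.33 -0.52  0.72  0.02  1.82]
shift mm [ 9.  -0.8 -0. ]
```

```bash
python3 -m crank '[{"fingers":0.5,"translation":[0.004,0,0],"roll":0},{"fingers":0.5,"translation":[0.008,0,0],"roll":0},{"fingers":0.5,"translation":[0.011,0,-0.0005],"roll":0},{"fingers":0.5,"translation":[0.014,0,-0.001],"roll":0},{"fingers":0.5,"translation":[0.017,0,-0.002],"roll":0},{"fingers":0.5,"translation":[0.02,0,-0.003],"roll":0},{"fingers":0.5,"translation":[0.023,0,-0.0035],"roll":0},{"fingers":0.5,"translation":[0.026,0,-0.004],"roll":0},{"fingers":0.5,"translation":[0.029,0,-0.004],"roll":0},{"fingers":0.5,"translation":[0.032,0,-0.004],"roll":0}]'
python3 - <<'E'
from h import *
go(450,131,16.5)
im=optics.read_camera("wrist");cv2.imwrite("pics/w14.png",im[:,:,::-1]);side(im)
E
```

```text
time: 29.3
position: [450.6, 149.4, 20.6]
tool_rot: [-2.214, -2.22, 0.001]
wrist_force: [3.1, -27.9, 14.4]
gripper_width: 0.602
gripper_force: 57.5
pos [450.6 149.4  20.6] yaw 90.14 tilt [-0.0046  0.0042] j [ 0.32  0.34 -0.49  0.74  0.01  1.88]
shift mm [-18.4  -0.6   4. ]
blob [215, 224, 129, 150, 16583]  col V [(180, 55, 10), (186, 54, 10), (192, 56, 13), (198, 54, 11), (204, 55, 12), (210, 55, 9), (216, 58, 10), (222, 59, 14), (228, 214, 193), (234, 214, 193), (240, 214, 193), (246, 214, 192), (252, 214, 193), (258, 214, 192), (264, 215, 193), (270, 215, 191), (276, 215, 193), (282, 215, 193), (288, 215, 191), (294, 216, 192), (300, 215, 191), (306, 214, 193), (312, 215, 192), (318, 216, 192), (324, 215, 191), (330, 214, 192), (336, 215, 191), (342, 214, 191), (348, 213, 193), (354, 215, 191), (360, 214, 191), (366, 216, 191), (372, 34, 38)]
```

```bash
cat >> h.py <<'E'
def tilt(im,r0=232,r1=366,w=21.54):
    "tilt of the cup's upper flat from its apparent width along the rows"
    tc=toolcam();K,R,t=tc;V=cv2.GaussianBlur(hsv(im)[...,2],(3,5),0).astype(float);P=[]
    for r in range(r0,r1,4):
        g=V[r,2:]-V[r,:-2]; a=np.abs(g); L=235+np.argmax(a[234:275]); Rr=285+np.argmax(a[284:325])
        if a[L-1]<8 or a[Rr-1]<8: continue
        d=K[0,0]*w/(Rr-L); q=np.linalg.solve(K,[(L+Rr)/2,r,1.])*d
        p=R.T@(q-t); P.append((r,Rr-L,p[0],-p[2]))
    P=np.array(P)
    if len(P)<4: print("few",P);return
    k=np.abs(P[:,1]-np.polyval(np.polyfit(P[:,0],P[:,1],1),P[:,0]))<3; Q=P[k]; wf=np.polyfit(Q[:,0],Q[:,1],1)
    pts=[]
    for r in(r0,r1):
        d=K[0,0]*w/np.polyval(wf,r); p=R.T@(np.linalg.solve(K,[280,r,1.])*d-t); pts.append((p[0],-p[2]))
    (x0,z0),(x1,z1)=pts; print("flat pts (x,up) rel TCP",np.round(pts,1),"phi",np.degrees(np.arctan2(z1-z0,x0-x1)).round(1),len(Q),Q[::8,1])
E
python3 - <<'E'
from h import *
for n in(12,13,14): tilt(cv2.imread(f"pics/w{n}.png")[:,:,::-1].copy())
E
```

```text
flat pts (x,up) rel TCP [[39.2 31.2]
 [-1.2 54. ]] phi 29.4 33 [58. 59. 60. 61. 62.]
flat pts (x,up) rel TCP [[39.2 31.1]
 [-1.3 54. ]] phi 29.4 34 [58. 59. 60. 61. 62.]
flat pts (x,up) rel TCP [[34.1 18.7]
 [-0.3 54.9]] phi 46.4 26 [54. 56. 60. 62.]
```

A flat-width measurement shows the cup at φ≈46° (0° is lying, 90° is upright), so the lip works. The mouth corner is now close to the gripper body. I'll set it leaning on the carrier wall again and regrip higher.

```bash
python3 -m crank '[{"fingers":0.5,"translation":[-0.004,0,-0.01],"roll":0},{"fingers":0.5,"translation":[-0.006,0,-0.04],"roll":0},{"fingers":0.5,"translation":[-0.02,-0.001,-0.06],"roll":-0.05},{"fingers":0.5,"translation":[-0.055,-0.003,-0.06],"roll":-0.12},{"fingers":0.5,"translation":[-0.1,-0.005,-0.06],"roll":-0.2},{"fingers":0.5,"translation":[-0.145,-0.007,-0.06],"roll":-0.28},{"fingers":0.5,"translation":[-0.19,-0.009,-0.06],"roll":-0.36},{"fingers":0.5,"translation":[-0.23,-0.011,-0.06],"roll":-0.386},{"fingers":0.5,"translation":[-0.26,-0.012,-0.06],"roll":-0.386},{"fingers":0.5,"translation":[-0.27,-0.013,-0.06],"roll":-0.386}]'
python3 - <<'E'
from h import *
go(*W(-50,63.5,45))
im=optics.read_camera("wrist");cv2.imwrite("pics/w15.png",im[:,:,::-1]);tilt(im)
E
```

```text
time: 30.35
position: [439.2, -118.9, 76.3]
tool_rot: [-1.742, -2.598, -0.015]
wrist_force: [0.3, 0.1, -1.0]
gripper_width: 0.601
gripper_force: 59.1
pos [ 439.2 -118.9   76.3] yaw 112.31 tilt [-0.0059  0.0155] j [-0.27  0.25 -0.45  0.88  0.01  0.91]
shift mm [-106.6  -50.8   29.6]
flat pts (x,up) rel TCP [[34.1 18.3]
 [ 0.  55.1]] phi 47.2 33 [52. 54. 58. 60. 63.]
```

```bash
python3 -c "
from h import *
go(*W(-50,64.5,20))"
python3 -m crank '[{"fingers":0.5,"translation":[-0.02,-0.01,0],"roll":0},{"fingers":0.5,"translation":[-0.055,-0.026,0],"roll":0},{"fingers":0.5,"translation":[-0.09,-0.043,0],"roll":0},{"fingers":0.5,"translation":[-0.105,-0.051,0],"roll":0},{"fingers":0.5,"translation":[-0.105,-0.051,0.02],"roll":0},{"fingers":0.5,"translation":[-0.105,-0.051,0.038],"roll":0},{"fingers":0.5,"translation":[-0.105,-0.051,0.048],"roll":0},{"fingers":0.5,"translation":[-0.105,-0.051,0.053],"roll":0},{"fingers":0.5,"translation":[-0.105,-0.051,0.055],"roll":0},{"fingers":0.5,"translation":[-0.105,-0.051,0.055],"roll":0}]'
python3 - <<'E'
from h import *
go(*W(-50,64.5,19))
im=optics.read_camera("wrist");cv2.imwrite("pics/w16.png",im[:,:,::-1]);tilt(im)
E
```

```text
pos [ 439.1 -118.8   76.3] yaw 112.31 tilt [-0.0062  0.0153] j [-0.27  0.25 -0.45  0.88  0.01  0.91]
shift mm [-106.1  -50.7   54.5]
time: 31.4
position: [431.8, -231.9, 19.9]
tool_rot: [-1.738, -2.6, -0.015]
wrist_force: [-0.3, 0.1, -0.1]
gripper_width: 0.604
gripper_force: 59.5
pos [ 431.8 -231.9   19.9] yaw 112.49 tilt [-0.0066  0.0158] j [-0.5   0.37 -0.45  0.77  0.01  0.68]
shift mm [-3.3 -1.   0.8]
flat pts (x,up) rel TCP [[34.3 18.6]
 [-0.1 55. ]] phi 46.6 32 [52. 54. 58. 60.]
```

```bash
python3 -m crank '[{"fingers":0.5,"translation":[-0.0035,-0.001,0.0005],"roll":0},{"fingers":0.5,"translation":[-0.0035,-0.001,0.001],"roll":0},{"fingers":0.66,"translation":[-0.0035,-0.001,0.001],"roll":0},{"fingers":0.72,"translation":[-0.0035,-0.001,0.001],"roll":0},{"fingers":0.8,"translation":[-0.0035,-0.001,0.0],"roll":0},{"fingers":1,"translation":[-0.0035,-0.001,-0.01],"roll":0},{"fingers":1,"translation":[-0.0035,-0.001,-0.04],"roll":0},{"fingers":1,"translation":[-0.0035,-0.001,-0.08],"roll":0},{"fingers":1,"translation":[-0.0035,-0.001,-0.12],"roll":0},{"fingers":1,"translation":[-0.0035,-0.001,-0.13],"roll":0}]'
python3 - <<'E'
from h import *
go(*W(-50,64.5,19))
im=optics.read_camera("wrist");cv2.imwrite("pics/w17.png",im[:,:,::-1]);h=hsv(im)
m=masks(im)["blue"];print([b[1].tolist() for b in blobs(m,200)])
print([(r,h[r,274:286].mean(0).astype(int).tolist()) for r in range(150,270,5)])
s=optics.read_camera("scene");cv2.imwrite("pics/s17.png",s[:,:,::-1])
print([b[1].tolist() for b in blobs(masks(s)["blue"],60)])
cw,cs=cam("wrist"),cam("scene")
for B in(58,62,66,70):
  for ph in(np.arctan2(25,B-35),np.pi/2):
    c,s_=np.cos(ph),np.sin(ph); pts=[(0,0),(0,52),(66,52),(66,0)]
    print(B,np.degrees(ph).round(),[proj(cw,W(-50,B-a*c+u*s_,a*s_+u*c)).round().astype(int)[1] for a,u in pts],[proj(cs,W(-50,B-a*c+u*s_,a*s_+u*c)).round().astype(int).tolist() for a,u in pts])
E
```

```text
time: 32.45
position: [434.7, -239.3, 154.1]
tool_rot: [-1.742, -2.605, -0.015]
wrist_force: [1.0, -0.6, -0.7]
gripper_width: 1.001
gripper_force: 0.0
pos [ 434.7 -239.3  154.1] yaw 112.44 tilt [-0.0012  0.012 ] j [-0.51  0.24 -0.24  1.1   0.01  0.67]
shift mm [  3.   -1.3 135.2]
[[244, 152, 68, 67, 2589]]
[(150, [110, 214, 57]), (155, [110, 184, 145]), (160, [110, 185, 144]), (165, [110, 185, 144]), (170, [110, 186, 144]), (175, [110, 186, 144]), (180, [110, 185, 144]), (185, [110, 187, 142]), (190, [110, 187, 143]), (195, [110, 187, 135]), (200, [110, 220, 56]), (205, [110, 215, 57]), (210, [111, 205, 57]), (215, [110, 192, 145]), (220, [112, 8, 133]), (225, [23, 13, 68]), (230, [83, 89, 67]), (235, [11, 5, 167]), (240, [18, 7, 165]), (245, [21, 8, 167]), (250, [22, 7, 164]), (255, [24, 8, 164]), (260, [21, 7, 165]), (265, [19, 8, 165])]
[[170, 251, 25, 16, 127], [324, 366, 87, 54, 2433]]
58 47.0 [np.int64(204), np.int64(172), np.int64(243), np.int64(267)] [[185, 281], [186, 258], [176, 268], [175, 293]]
58 90.0 [np.int64(204), np.int64(151), np.int64(161), np.int64(227)] [[185, 281], [190, 259], [184, 246], [179, 269]]
62 43.0 [np.int64(200), np.int64(171), np.int64(246), np.int64(265)] [[185, 279], [186, 257], [176, 270], [176, 293]]
62 90.0 [np.int64(200), np.int64(147), np.int64(155), np.int64(222)] [[185, 279], [191, 257], [185, 244], [179, 267]]
66 39.0 [np.int64(196), np.int64(170), np.int64(247), np.int64(262)] [[186, 278], [186, 256], [176, 271], [176, 294]]
66 90.0 [np.int64(196), np.int64(143), np.int64(150), np.int64(217)] [[186, 278], [191, 256], [185, 242], [179, 265]]
70 36.0 [np.int64(192), np.int64(169), np.int64(248), np.int64(259)] [[186, 276], [186, 255], [176, 271], [177, 293]]
70 90.0 [np.int64(192), np.int64(138), np.int64(144), np.int64(212)] [[186, 276], [192, 254], [186, 241], [180, 263]]
```

The cup tipped itself upright and now stands mouth up on the bench; its inner floor shows at rows 155–195 and the rim spans 150–217. Next I measure the rim and the remaining slot in the carrier.

Run:
```python
from h import *
im=cv2.imread("pics/w17.png")[:,:,::-1].copy();c=cam("wrist")
octa(im,c,66,35); 
h=hsv(im);m=((h[...,0]>105)&(h[...,0]<128)&(h[...,1]>120)).astype(np.uint8);m[:, :200]=0;m[250:]=0;m[:,360:]=0
ys,xs=np.where(m);print(xs.min(),xs.max(),ys.min(),ys.max())
for z in(66,): print([car(ray(c,p,z)) for p in((xs.min(),185),(xs.max(),185),(279,ys.min()),(279,ys.max()))])
for b in blobs(masks(im)["red"],60): print("red",b[0],b[1],car(ray(c,b[0],64)))
go(*W(-50,92,19))
```

```text
octa px [277.2 183.1] ctr 420.2 -210.5 area 2321.6191479929257 (2239) edge dir mod45 22.6 [27. 25. 22. 22. 23. 22. 18. 22.] [27. 21. 19. 22. 21. 21. 26. 17.]
octa px [328.7 228.5] ctr 471.5 -227.8 area 200.92102401936427 (2239) edge dir mod45 21.5 [22. 22. 21.] [ 3. 80. 80.]
octa px [551.1 370.3] ctr 726.7 -278.0 area 794.8284576525912 (2239) edge dir mod45 38.5 [45. 20. 38.] [35. 49. 71.]
243 359 146 230
[(np.float64(-77.7), np.float64(91.5)), (np.float64(10.3), np.float64(92.1)), (np.float64(-50.6), np.float64(120.7)), (np.float64(-50.2), np.float64(55.2))]
red [340.30454845 285.83322347] [ 317  265   48   42 1517] (np.float64(2.6), np.float64(3.7))
pos [ 433.9 -238.9  151.5] yaw 112.44 tilt [-0.0032  0.0132] j [-0.51  0.24 -0.24  1.1   0.01  0.67]
shift mm [ 29.6  -0.4 132.9]
```

```bash
python3 -m crank '[{"fingers":1,"translation":[0.005,0,0],"roll":0.14},{"fingers":1,"translation":[0.01,0,0],"roll":0.29},{"fingers":1,"translation":[0.016,0,0],"roll":0.44},{"fingers":1,"translation":[0.022,0,0],"roll":0.59},{"fingers":1,"translation":[0.028,0,0],"roll":0.74},{"fingers":1,"translation":[0.03,0,0],"roll":0.89},{"fingers":1,"translation":[0.03,0,0],"roll":1.04},{"fingers":1,"translation":[0.03,0,0],"roll":1.19},{"fingers":1,"translation":[0.03,0,0],"roll":1.34},{"fingers":1,"translation":[0.03,0,0],"roll":1.48}]'
python3 -m crank '[{"fingers":1,"translation":[0,0,0],"roll":0.08},{"fingers":1,"translation":[0,0,0],"roll":0.09},{"fingers":1,"translation":[0,0,0],"roll":0.09},{"fingers":1,"translation":[0,0,0],"roll":0.09},{"fingers":1,"translation":[0,0,0],"roll":0.09},{"fingers":1,"translation":[0,0,0],"roll":0.09},{"fingers":1,"translation":[0,0,0],"roll":0.09},{"fingers":1,"translation":[0,0,0],"roll":0.09},{"fingers":1,"translation":[0,0,0],"roll":0.09},{"fingers":1,"translation":[0,0,0],"roll":0.09}]'
python3 - <<'E'
from h import *
im=optics.read_camera("wrist");cv2.imwrite("pics/w18.png",im[:,:,::-1]);c=cam("wrist")
octa(im,c,66,35)
go(*W(-51.8,92,36))
E
```

```text
time: 33.55
position: [420.5, -210.0, 148.2]
tool_rot: [-3.035, -0.737, 0.008]
wrist_force: [-0.2, 0.5, -0.4]
gripper_width: 1.002
gripper_force: 0.0
time: 34.55
position: [421.4, -210.5, 149.9]
tool_rot: [-3.065, -0.61, 0.006]
wrist_force: [-0.3, 0.1, -0.4]
gripper_width: 0.998
gripper_force: 0.0
octa px [346.6 145.2] ctr 491.5 -231.9 area 172.98711776803248 (2239) edge dir mod45 22.5 [23. 23.] [81. 81.]
octa px [285.2 214.4] ctr 427.1 -211.3 area 2684.2816636690404 (2239) edge dir mod45 22.0 [23.  1. 21. 23. 23. 21. 23. 44. 21. 23.] [17. 14. 24. 21. 21. 20. 23. 16. 17. 16.]
pos [ 421.4 -210.5  149.9] yaw 22.49 tilt [-0.0068  0.0152] j [-0.47  0.21 -0.29  1.08  0.01  2.28]
shift mm [ -1.1   1.5 113.9]
```

```bash
python3 -m crank '[{"fingers":1,"translation":[0,0,0.03],"roll":0},{"fingers":1,"translation":[0,0.001,0.07],"roll":0},{"fingers":1,"translation":[0,0.0015,0.1],"roll":0},{"fingers":1,"translation":[0,0.0015,0.114],"roll":0},{"fingers":1,"translation":[0,0.0015,0.114],"roll":0},{"fingers":0.5,"translation":[0,0.0015,0.114],"roll":0},{"fingers":0.5,"translation":[0,0.0015,0.114],"roll":0},{"fingers":0.5,"translation":[0,0.0015,0.114],"roll":0},{"fingers":0.5,"translation":[0,0.0015,0.114],"roll":0},{"fingers":0.5,"translation":[0,0.0015,0.114],"roll":0}]'
python3 - <<'E'
from h import *
go(*W(-50,0,110)); print(car(robot.get_obs()["position"]))
im=optics.read_camera("wrist");cv2.imwrite("pics/w19.png",im[:,:,::-1]);h=hsv(im)
print([(r,h[r,274:286].mean(0).astype(int).tolist()) for r in range(190,380,5)])
tc=toolcam()
for x in(-2,0,2,4): print(x,[round(float(proj(tc,(x+s,0,-30))[1])) for s in(26,22,-22,-26)])
E
```

```text
time: 35.6
position: [422.3, -210.8, 37.4]
tool_rot: [-3.067, -0.61, 0.002]
wrist_force: [-0.1, -0.7, 4.9]
gripper_width: 0.603
gripper_force: 62.3
pos [ 422.3 -210.8   37.4] yaw 22.49 tilt [-0.0041  0.0135] j [-0.47  0.32 -0.47  0.79  0.01  2.28]
shift mm [ -0.7  89.9 -73.9]
(np.float64(-49.9), np.float64(90.9))
[(190, [133, 11, 155]), (195, [130, 10, 156]), (200, [131, 11, 155]), (205, [133, 10, 156]), (210, [146, 8, 153]), (215, [110, 200, 69]), (220, [109, 218, 68]), (225, [110, 202, 70]), (230, [109, 207, 70]), (235, [110, 205, 69]), (240, [109, 208, 69]), (245, [109, 211, 70]), (250, [110, 199, 70]), (255, [109, 204, 69]), (260, [110, 205, 67]), (265, [110, 195, 159]), (270, [110, 195, 158]), (275, [110, 198, 157]), (280, [110, 195, 158]), (285, [110, 195, 85]), (290, [110, 209, 69]), (295, [110, 200, 70]), (300, [110, 205, 69]), (305, [110, 197, 69]), (310, [110, 207, 69]), (315, [110, 201, 70]), (320, [109, 213, 68]), (325, [110, 196, 70]), (330, [110, 203, 69]), (335, [110, 202, 69]), (340, [111, 197, 70]), (345, [110, 201, 69]), (350, [110, 208, 68]), (355, [109, 212, 67]), (360, [110, 200, 154]), (365, [71, 8, 164]), (370, [113, 50, 71]), (375, [109, 105, 15])]
-2 [266, 275, 362, 369]
0 [261, 270, 358, 365]
2 [257, 266, 355, 362]
4 [252, 261, 351, 358]
```

```bash
python3 -m crank '[{"fingers":0.5,"translation":[0,0,-0.02],"roll":0},{"fingers":0.5,"translation":[0,0,-0.05],"roll":0},{"fingers":0.5,"translation":[-0.001,0.02,-0.055],"roll":0.005},{"fingers":0.5,"translation":[-0.002,0.045,-0.055],"roll":0.007},{"fingers":0.5,"translation":[-0.002,0.07,-0.055],"roll":0.007},{"fingers":0.5,"translation":[-0.002,0.085,-0.055],"roll":0.007},{"fingers":0.5,"translation":[-0.002,0.09,-0.055],"roll":0.007},{"fingers":0.5,"translation":[-0.002,0.09,-0.055],"roll":0.007},{"fingers":0.5,"translation":[-0.002,0.09,-0.055],"roll":0.007},{"fingers":0.5,"translation":[-0.002,0.09,-0.055],"roll":0.007}]'
python3 - <<'E'
from h import *
go(*W(-51,0,42)); print(car(robot.get_obs()["position"]))
im=optics.read_camera("wrist");cv2.imwrite("pics/w20.png",im[:,:,::-1]);c=cam("wrist");h=hsv(im)
for b in blobs(masks(im)["red"],60): print("red",b[0],b[1],car(ray(c,b[0],64)))
g=h[:,:,2].astype(int)
print([(r,int(g[r,250:300].mean())) for r in range(90,260,6)])
for r in (150,130): print(r,[(x,int(g[r,x])) for x in range(200,360,4)])
t=optics.read_camera("top");ct=cam("top")
for b in blobs(masks(t)["red"],60): print("top red",b[0],b[1],car(ray(ct,b[0],64)))
E
```

```text
time: 36.65
position: [453.7, -294.0, 89.4]
tool_rot: [-3.067, -0.6, 0.007]
wrist_force: [-0.2, -0.0, -1.4]
gripper_width: 0.6
gripper_force: 63.1
pos [ 453.7 -294.    89.4] yaw 22.12 tilt [-0.0073  0.0157] j [-0.58  0.37 -0.23  0.99  0.01  2.18]
shift mm [ 1.   2.9 47.3]
(np.float64(-52.0), np.float64(2.0))
red [284.99066459 159.3429651 ] [ 247  121   76   77 4499] (np.float64(5.6), np.float64(-0.4))
[(90, 79), (96, 93), (102, 139), (108, 194), (114, 193), (120, 152), (126, 172), (132, 174), (138, 174), (144, 174), (150, 175), (156, 174), (162, 173), (168, 173), (174, 170), (180, 170), (186, 172), (192, 174), (198, 188), (204, 191), (210, 171), (216, 86), (222, 70), (228, 67), (234, 67), (240, 67), (246, 68), (252, 67), (258, 68)]
150 [(200, 155), (204, 153), (208, 149), (212, 146), (216, 146), (220, 152), (224, 151), (228, 149), (232, 159), (236, 197), (240, 81), (244, 193), (248, 181), (252, 172), (256, 174), (260, 174), (264, 175), (268, 172), (272, 177), (276, 178), (280, 177), (284, 176), (288, 176), (292, 178), (296, 183), (300, 180), (304, 175), (308, 178), (312, 176), (316, 
[... 193 characters left out ...]
20, 149), (224, 143), (228, 152), (232, 196), (236, 199), (240, 79), (244, 192), (248, 192), (252, 191), (256, 182), (260, 110), (264, 167), (268, 177), (272, 180), (276, 181), (280, 179), (284, 186), (288, 180), (292, 181), (296, 181), (300, 181), (304, 182), (308, 113), (312, 122), (316, 196), (320, 197), (324, 200), (328, 189), (332, 72), (336, 191), (340, 157), (344, 152), (348, 149), (352, 148), (356, 150)]
top red [337.24657534 130.31506849] [333 125   9  11  73] (np.float64(292.9), np.float64(27.6))
top red [384.77777778 222.77777778] [378 217  15  13 153] (np.float64(6.2), np.float64(0.4))
top red [207.57692308 283.48717949] [201 277  14  14 156] (np.float64(23.9), np.float64(510.6))
```

```bash
python3 -c "
from h import *
c=cam('wrist')
for p in((234,150),(337.5,150),(231.5,130),(338,130)): print(car(ray(c,p,25)))
go(*W(-50,0,43.5))"
python3 -m crank '[{"fingers":0.5,"translation":[0.002,0.002,0],"roll":0},{"fingers":0.5,"translation":[0.002,0.002,0.01],"roll":0},{"fingers":0.5,"translation":[0.002,0.002,0.02],"roll":0},{"fingers":0.5,"translation":[0.002,0.002,0.02],"roll":0},{"fingers":0.5,"translation":[0.002,0.002,0.02],"roll":0},{"fingers":0.5,"translation":[0.002,0.002,0.02],"roll":0},{"fingers":0.5,"translation":[0.002,0.002,0.02],"roll":0},{"fingers":0.5,"translation":[0.002,0.002,0.02],"roll":0},{"fingers":0.5,"translation":[0.002,0.002,0.02],"roll":0},{"fingers":0.5,"translation":[0.002,0.002,0.02],"roll":0}]'
python3 -c "
from h import *
go(*W(-50,0,42))"
```

```text
(np.float64(5.9), np.float64(33.1))
(np.float64(6.1), np.float64(-35.1))
(np.float64(18.7), np.float64(34.1))
(np.float64(18.8), np.float64(-34.6))
pos [ 453.9 -294.2   89.4] yaw 22.12 tilt [-0.0071  0.0155] j [-0.58  0.37 -0.23  0.99  0.01  2.18]
shift mm [ 1.9  2.6 45.9]
time: 37.75
position: [456.7, -295.7, 69.5]
tool_rot: [-3.068, -0.599, 0.006]
wrist_force: [-0.3, 0.8, -1.2]
gripper_width: 0.603
gripper_force: 63.1
pos [ 456.7 -295.7   69.5] yaw 22.09 tilt [-0.0066  0.0151] j [-0.58  0.39 -0.25  0.94  0.01  2.18]
shift mm [-0.1 -0.2 27.5]
```

```bash
python3 -m crank '[{"fingers":0.5,"translation":[0,0,0.005],"roll":0},{"fingers":0.5,"translation":[0,0,0.01],"roll":0},{"fingers":0.5,"translation":[0,0,0.015],"roll":0},{"fingers":0.5,"translation":[0,0,0.019],"roll":0},{"fingers":0.5,"translation":[0,0,0.022],"roll":0},{"fingers":0.5,"translation":[0,0,0.025],"roll":0},{"fingers":0.5,"translation":[0,0,0.0265],"roll":0},{"fingers":0.5,"translation":[0,0,0.0275],"roll":0},{"fingers":0.5,"translation":[0,0,0.0275],"roll":0},{"fingers":0.5,"translation":[0,0,0.0275],"roll":0}]'
python3 -c "
from h import *
go(*W(-50,0,41));print(car(robot.get_obs()['position']))"
```

```text
time: 38.75
position: [456.5, -295.3, 42.0]
tool_rot: [-3.068, -0.599, 0.006]
wrist_force: [-1.4, -0.1, -0.3]
gripper_width: 0.602
gripper_force: 63.1
pos [ 456.5 -295.3   42. ] yaw 22.09 tilt [-0.0066  0.0151] j [-0.58  0.42 -0.29  0.88  0.01  2.18]
shift mm [-0.1 -0.2  1. ]
(np.float64(-49.9), np.float64(-0.2))
```

Inside the slot with no contact and almost at the floor. I'll lower the last millimetre, release and rise.

```bash
python3 -m crank '[{"fingers":0.5,"translation":[0,0,0.0007],"roll":0},{"fingers":0.5,"translation":[0,0,0.001],"roll":0},{"fingers":0.65,"translation":[0,0,0.001],"roll":0},{"fingers":0.75,"translation":[0,0,0.001],"roll":0},{"fingers":0.85,"translation":[0,0,0.001],"roll":0},{"fingers":0.9,"translation":[0,0,-0.01],"roll":0},{"fingers":0.9,"translation":[0,0,-0.04],"roll":0},{"fingers":0.9,"translation":[0,0,-0.08],"roll":0},{"fingers":0.9,"translation":[0,0,-0.12],"roll":0},{"fingers":0.9,"translation":[0,0,-0.13],"roll":0}]'
python3 - <<'E'
from h import *
go(*W(-50,0,41))
im=optics.read_camera("wrist");cv2.imwrite("pics/w21.png",im[:,:,::-1]);c=cam("wrist");h=hsv(im)
octa(im,c,70,35)
for b in blobs(masks(im)["red"],60): print("red",b[0],b[1],car(ray(c,b[0],64)))
print("col",[(r,h[r,274:286].mean(0).astype(int).tolist()) for r in range(190,330,6)])
B=(h[...,0]>100)&(h[...,0]<130)&(h[...,1]>110)
for b in blobs(B,200): print(b[0].round(),b[1].tolist(),car(ray(c,b[0],70)))
print([[round(float(v)) for v in proj(c,W(-50+a,s,z))] for a,s,z in((26,0,70),(-26,0,70),(0,26,70),(0,-26,70))])
t=optics.read_camera("top");ct=cam("top")
for k,z in(("red",64),("blue",70),("green",49)):
    for b in blobs(masks(t)[k],60): print("top",k,b[0].round(1),b[1].tolist(),car(ray(ct,b[0],z)))
E
```

```text
time: 39.75
position: [459.0, -298.4, 177.0]
tool_rot: [-3.072, -0.6, -0.002]
wrist_force: [0.8, -0.1, 0.3]
gripper_width: 0.897
gripper_force: 0.0
pos [ 459.  -298.4  177. ] yaw 22.09 tilt [-0.0011  0.0115] j [-0.58  0.31 -0.08  1.19  0.01  2.17]
shift mm [ -1.7  -2.5 136. ]
octa px [276.8 209. ] ctr 460.2 -294.1 area 2639.9866610602476 (2239) edge dir mod45 21.5 [22. 44. 18. 21. 22. 22. 21. 41. 22. 22.] [17. 11. 24. 22. 20. 22. 21. 16. 15. 17.]
red [276.56323605 148.48028674] [ 252  123   50   52 1953] (np.float64(5.1), np.float64(-0.2))
col [(190, [110, 190, 139]), (196, [110, 191, 139]), (202, [110, 191, 139]), (208, [110, 190, 139]), (214, [110, 194, 137]), (220, [109, 209, 58]), (226, [110, 211, 57]), (232, [110, 214, 57]), (238, [110, 212, 56]), (244, [100, 8, 136]), (250, [133, 10, 134]), (256, [133, 10, 131]), (262, [135, 10, 131]), (268, [132, 11, 133]), (274, [131, 11, 132]), (280, [136, 11, 135]), (286, [135, 8, 134]), (292, [135, 9, 133]), (298, [135, 10, 132]), (304, [131, 9, 133]), (310, [130, 11, 131]), (316, [136, 11, 135]), (322, [134, 9, 132]), (328, [134, 11, 133])]
[277. 209.] [247, 173, 61, 71, 3502] (np.float64(-44.9), np.float64(-0.5))
[[276, 185], [276, 242], [246, 214], [307, 215]]
top red [337.2 130.3] [333, 125, 9, 11, 73] (np.float64(292.9), np.float64(27.6))
top red [384.8 222.8] [378, 217, 15, 13, 155] (np.float64(6.0), np.float64(0.3))
top red [207.6 283.5] [201, 277, 14, 14, 156] (np.float64(23.9), np.float64(510.6))
top blue [403.1  97.3] [374, 74, 60, 47, 2669] (np.float64(313.9), np.float64(-177.7))
top blue [389.4 239.1] [381, 233, 20, 15, 185] (np.float64(-39.1), np.float64(6.8))
top green [215.2 198.5] [208, 192, 15, 14, 170] (np.float64(236.3), np.float64(413.7))
```

```bash
python3 -c "
from plant import robot
print(robot.close_job())"
```

```text
the job is handed in; nothing more can be done
None
```

I handed the job in at about 40 s: the cup measured mouth up on the carrier floor next to the red-capped jar, the amber jar was untouched when last seen, and no verdict came back; the cup fell upright the last half-turn after release.

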